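# Open the grinding hood's window to its mark and slide the parts tray in

## Robot

A 7-joint arm with a two-finger parallel gripper is mounted at the origin on the work surface. World frame = base frame: x ahead of the robot, y to its left, z up, the work surface at z = 0. Lengths are in mm, angles in rad, forces in N, time in s.
With the tool pointing down it reaches from about 400 to 850 mm from the base axis. Payload 10.4 kg.
Tool frame: the origin (TCP) lies on the mounting face of the last link; the fingertips stand 173 mm ahead of it and the grasp point (between the pads) lies 155 mm ahead of it; z points along the fingers, y is the direction in which the jaws open and shut (so a half turn about z gives the same grasp; the last joint's range is limited). The gripper opens to 85 mm and grips with 20 to 120 N. Pads are 22 mm wide; open, the fingers measure 114 mm over their backs; the gripper's body (76 mm by 85 mm) begins 54 mm behind the grasp point. The pads swing forward as they close: fully open they stand 13 mm farther back than shut.
Start: joints at [-1.166, 0.332, -0.065, 1.46, 0.022, 1.35, -0.088], TCP at [259.281, 568.688, 404.738] pointing down, gripper open.
Joint ranges: [-2.6, 2.6], [-0.5, 2.12], [-1.47, 1.34], [0.16, 2.42], [-1.27, 4.41], [0.06, 2.06], [-2.6, 2.6]. Speed limits (rad/s): [2.22, 2.22, 2.79, 2.79, 3.14, 3.14, 3.14].

## Interface

Orientations are given as a unit quaternion [x, y, z, w].
In Python, from rig import state, grab_frame, hand_in, masks_of gives the robot as it stands. The module is installed in compiled form; this text tells all that it offers.
- The arm moves only by the tool drive_tool, never from a script. Its argument "steps" is a list of rows, each a list of 7 numbers: the shift along the tool's x, y, z in m, then the turn, a rotation vector about the tool's x, y, z in rad, then the opening, from 0 (shut) to 1 (fully open). In form: [[dx, dy, dz, wx, wy, wz, gripper], ...]. A call has 1 to 5 rows; each row shifts and turns the pose as measured when the row begins, along the tool's axes as they then stand; what a row does not reach is not made up. A row lasts 1/8 s, in which the tool goes at most 62.5 mm and 10.7 degrees, less where a joint would pass 70% of its speed; a pose out of reach is approached as far as the arm can. A call is refused whole if a number of a shift passes 0.0625 or a number of a turn 0.188, either way. A call with a gripper value outside its range is refused whole. The fingers move at their own pace and stop on an object; "force" is the grip in N (left out, the last holds). Time passes only in rows, so rows that do not move let the fingers close. It gives the time, the measured TCP pose, the force and the opening at its end, in the units of the state.
- state(): the state, without advancing time (a new reading comes with each control period).
- grab_frame(name): name is "side" or "top"; returns a dict with "color" (400x640x3 uint8, red, green, blue), "intrinsics" (3x3 intrinsics, pixels), "D" ([k1, k2, p1, p2, k3] as OpenCV has them; the pictures are not rectified), "R" (3x3) and "t" (3): a world point X has camera coordinates R X + t. Camera axes: x right, y down, z forward; pixel columns grow to the right and rows downward; lengths in mm; the calibration is good to about 2 mm. A picture is of the moment at which its call begins. There is no depth.
- hand_in(): hands the job in, once; it reports no verdict.
Trained networks look in the newest picture that a camera, given by its name, has taken for a name from the list of things; names that differ only in an ending like _2 or _b are one class to them, and where a whole thing is asked for, a point or a joint stands for the part that bears it (a point fixed in the world has none). Each returns a list of dicts, best first, with "score" (0 to 1); they miss things now and then, are a little off and sometimes report something else, mostly with a low value. They report only what shows in the picture. A call takes as long as a camera call.
- masks_of(camera, target): "pixels" (400x640 bool, what is visible of it) and "extent" ([left, top, width, height] in pixels, round what is visible of it).
The state is a dict: "time_s": time; "q": joint angles; "qvel": joint speeds; "joint_efforts": joint torques, N m; "tcp_pos": TCP position; "ee_rot": TCP orientation; "contact_force": force on the tool from outside, world axes, zero at the start; "wrist_torque": the same for the moment, N m; "opening": finger opening in mm.
Only numpy, scipy, OpenCV 4.12 (cv2) and the standard library are available. Lean on these libraries where they do the work, as an engineer would, in place of code of your own. Each camera call takes 0.05 s, during which the arm holds its last target.

## Task

Push the grinding hood's sliding window up from beneath its lip until the lip is level with the pointer clamped on the right front post, and leave it there. Then push the steel parts tray, from outside against its near wall, along the bench in under the raised window until all of it is inside the hood, behind the window. Grip and lift nothing, keep the castings in their tray, and leave everything else where it stands.

Things in the scene. Friction and masses are not known exactly. Their poses are not given: they have to be found in the camera images.
- hood: Fixed bench-top grinding hood: aluminium frame, clear panes, 500 high, 425 wide, 250 deep, grey fan box (110 wide, 245 high) on its left, no floor (bench runs in). Front opening 355 wide between two posts. Origin on the bench at the middle of the opening, in the window plane; x into the hood, y to the user's left, z up. A small bench grinder stands inside, nearest parts 110 behind the window plane.
- sash (a joint): Height in m of the sliding window above its lower stop (0 to 0.22, up positive); part open at the start. Clear pane 355 wide, 220 high in a 12 thick aluminium frame (6 either side of the window plane). Balanced by steel weights in the posts: it stays where it is left and moves with 3 to 5 N.
- lip (a point): Lip of the window: horizontal bar along its lower edge, 330 long, 12 thick (aluminium, black rubber strip on top), rounded front edge 55 in front of the window plane; underside flat, flush with the window's lower edge, free from below, 70 above the bench at sash value 0. This point: front edge, middle of length and thickness (underside 6 lower). Rides with the window.
- lip_end (a point): Right-hand end of the lip, mid-thickness (6 above its underside), 36 in front of the window plane. It rides with the window.
- pointer (a point): Tip of the steel wedge pointer on the dark clamp (26 high, with a thumbscrew) on the right front post: marks the working height. It stands 8 beside the right end of the lip's path, 36 in front of the window plane. The window stands right when the lip's mid-thickness is at this height.
- tray: Loose open steel tray, 80 deep (its x), 150 wide (its y), 40 high, walls 4 with a black rubber lining 2.5 inside, about 0.5 kg with its load, standing on the bench in front of the hood. Origin at the centre of its underside; x points from the side near the user to the side near the hood. It slides with about 2 to 6 N.
- tray_near_l (a point): Left near corner of the tray, outside, 20 above its underside.
- tray_near_r (a point): Right near corner of the tray, outside, 20 above its underside.
- casting0: One of three loose brass lever castings lying in the tray, about 52 x 22 x 12, 55 g. Origin at the middle of its underside.
- casting1: One of three loose brass lever castings lying in the tray, about 52 x 22 x 12, 55 g. Origin at the middle of its underside.
- casting2: One of three loose brass lever castings lying in the tray, about 52 x 22 x 12, 55 g. Origin at the middle of its underside.
- quench_pot: Bystander: small steel pot, 48 across, 60 high, inside the hood on the left. Origin under its centre.
- pliers: Bystander: long-nose pliers with black handles, 160 x 55 x 13, lying left of the tray. Origin on the bench near the middle; x towards the nose.
- oil_bottle: Bystander: amber bottle, 54 across, 130 high, right of the hood. Origin under its centre.
- file: Bystander: flat file with wooden handle, 260 x 24 x 24, lying on the right. Origin under it, 150 from the handle's end; x towards the tip.
- caliper: Bystander: steel vernier caliper, 200 x 60 x 10, lying on the left. Origin under the middle of its beam; x along the beam.
- spare_wheel: Bystander: spare grinding wheel, 75 across, 18 thick, lying flat on the left. Origin under its centre.
- safety_glasses: Bystander: clear safety glasses, 130 x 130 x 45, on the left. Origin on the bench under the bridge of the lenses.

How it is judged (in metres and radians):
On the way, in this order (a step that is already met when the one before it is completed fails the run):
1. the window stands with its lip level with the pointer (within 8 mm) (z of lip_end in the frame of pointer between -0.008 and 0.008 m and velocity of joint sash between -0.02 and 0.02 m/s), for 0.3 s.
2. the tray is wholly inside the hood, behind the window (x of each of tray_near_l, tray_near_r in the frame of hood above 0.006 m and y of tray in the frame of hood between -0.12 and 0.12 m), for 0.2 s.
At the end, for the whole second after the job is handed in: Window at rest, lip mid-thickness within 8 mm of the pointer's height; both near corners of the tray at least 6 mm behind the window plane, tray middle within 120 mm of the opening's middle line, flat on the bench and at rest with the castings in it (all of step 2 and z of lip_end in the frame of pointer between -0.008 and 0.008 m and velocity of joint sash between -0.01 and 0.01 m/s and height (world z) of tray below 0.006 m and angle between tray's own z axis and vertical below 0.05 rad and linear speed of tray below 0.01 m/s and height (world z) of each of casting0, casting1, casting2 below 0.02 m and horizontal distance between each of casting0, casting1, casting2 and tray below 0.08 m); the robot touches nothing.
It fails at once if the lip is pinched between the fingers (pressed on its underside and its top strip at once) (contact force between the fingers and sash_c7 above 1 N and (contact force between the fingers and sash_c5 above 1 N or contact force between the fingers and sash_c6 above 1 N)).
It fails at once if the tray is pinched: a finger presses inside it, or on its near and far walls at once (contact force between the fingers and tray_c5 above 1 N or contact force between the fingers and tray_c6 above 1 N or contact force between the fingers and tray_c7 above 1 N or contact force between the fingers and tray_c8 above 1 N or (contact force between the fingers and tray_c1 above 1 N and contact force between the fingers and tray_c3 above 1 N)).
It fails at once if the tray is lifted or tipped (height (world z) of tray above 0.01 m or angle between tray's own z axis and vertical above 0.15 rad).
It fails at once if a casting is lifted or leaves the tray (height (world z) of any of casting0, casting1, casting2 above 0.035 m or horizontal distance between any of casting0, casting1, casting2 and tray above 0.085 m).
It fails at once if another thing on the bench is moved by more than 30 mm (distance of any of quench_pot, pliers, oil_bottle, file, caliper, spare_wheel, safety_glasses from where it was at the start of the episode above 0.03 m).
It also fails if it takes over 56 s, if anything falls off the work surface, if the arm or the gripper's body presses on something with over 40 N, if the wrist force passes 120 N, or if a joint passes its speed limit or range.

## Working session

There is one attempt and no reset: what is moved stays moved. The work goes in short steps, Python scripts to look and compute and a tool call to move; the robot and the scene stay as the last step left them, time stands still between calls to the robot, and variables do not carry over. Pictures are saved under pics/ and viewed, and the job is handed in when it is done.

Besides the shell and the picture viewer there is one more tool, called after "Call:" as name(argument=value, ...) on one line, values as JSON. drive_tool: Moves the arm, as the interface text tells. Its arguments: {"type":"object","properties":{"steps":{"type":"array"},"force":{"type":"number"}},"required":["steps"]}

```bash
mkdir -p pics
python3 - <<'E'
from rig import *
import cv2
s=state();print(s)
for n in("side","top"):
    f=grab_frame(n);cv2.imwrite(f"pics/{n}0.png",f["color"][:,:,::-1]);print(n,f["intrinsics"],f["D"],f["R"],f["t"])
    for t in["hood","sash","tray","pointer","lip","pliers","file","quench_pot","casting0","oil_bottle"]:
        try:
            for m in masks_of(n,t)[:2]: print(t,round(m["score"],2),m["extent"])
        except Exception as e: print(t,e)
E
```

```text
{'time_s': 0.0, 'q': array([-1.16559771,  0.33287442, -0.06467022,  1.46092479,  0.02160511,
        1.34988925, -0.08848222]), 'qvel': array([-0.00035278,  0.00015402,  0.00034078, -0.00298084, -0.00048798,
       -0.00108379, -0.00022642]), 'joint_efforts': array([-1.85301342e-04, -6.25459099e+01,  4.88827180e-02, -3.91609991e+01,
        1.61535514e-02,  1.00021155e-02, -2.33502305e-05]), 'tcp_pos': array([259.25216189, 568.56062328, 403.9219869 ]), 'ee_rot': array([ 2.12266333e-01,  9.77211601e-01, -6.91514707e-04, -1.09952272e-04]), 'contact_force': array([ 0.45969947, -0.51425368, -0.16953644]), 'wrist_torque': array([0.00242048, 0.02157507, 0.01232506]), 'opening': 85.44292524910155}
side [[384.49996965   0.         322.50921226]
 [  0.         384.49996965 200.26199992]
 [  0.           0.           1.        ]] [0.01887697 0.         0.         0.         0.        ] [[ 0.69400391 -0.71996637  0.00264455]
 [-0.49346329 -0.47833694 -0.72642119]
 [ 0.52426382  0.50283417 -0.68724468]] [-317.77555242  403.06235271  819.95877529]
hood 0.96 [278.7, 42.8, 268.2, 248.7]
sash 0.84 [
[... 577 characters left out ...]
 0.          0.          0.        ] [[-9.57097065e-04 -9.99997311e-01 -2.11241284e-03]
 [-9.83317019e-01  1.32537127e-03 -1.81895253e-01]
 [ 1.81897563e-01  1.90308009e-03 -9.83315643e-01]] [  15.34068697  536.03003016 1083.84116457]
hood 0.97 [219.0, 0.0, 293.0, 234.8]
sash 0.78 [321.7, 122.0, 137.5, 110.5]
tray 0.69 [356.8, 194.4, 62.8, 53.5]
tray 0.35 [449.9, 134.4, 17.3, 19.4]
pointer 0.53 [446.8, 133.9, 23.5, 16.9]
lip 0.9 [322.3, 125.5, 136.8, 107.2]
pliers 0.64 [334.5, 231.5, 25.0, 54.4]
pliers 0.15 [379.9, 214.5, 9.5, 16.1]
file 0.86 [442.0, 219.9, 14.4, 86.7]
casting0 0.57 [397.3, 205.2, 11.7, 16.8]
casting0 0.45 [370.5, 222.6, 11.0, 17.9]
oil_bottle 0.61 [442.6, 176.6, 31.4, 26.6]
```

Run:
```python
import cv2
a=cv2.imread("pics/side0.png")[130:380,270:550];b=cv2.imread("pics/top0.png")[90:320,290:530]
cv2.imwrite("pics/s1.png",cv2.resize(a,None,fx=2.4,fy=2.4,interpolation=2)[:600]);cv2.imwrite("pics/t1.png",cv2.resize(b,None,fx=2.5,fy=2.5,interpolation=2))
```

```text
(no output)
```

View pics/side0.png

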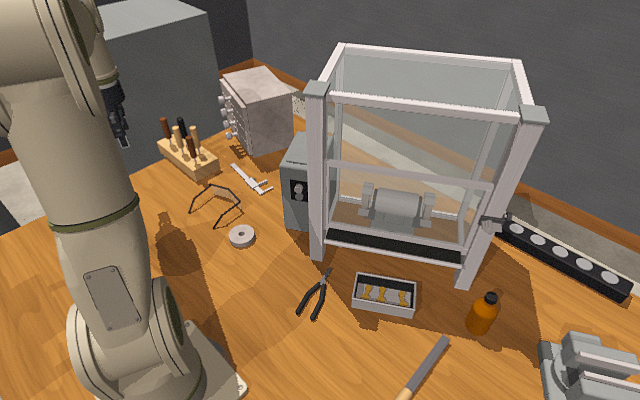

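View pics/top0.png

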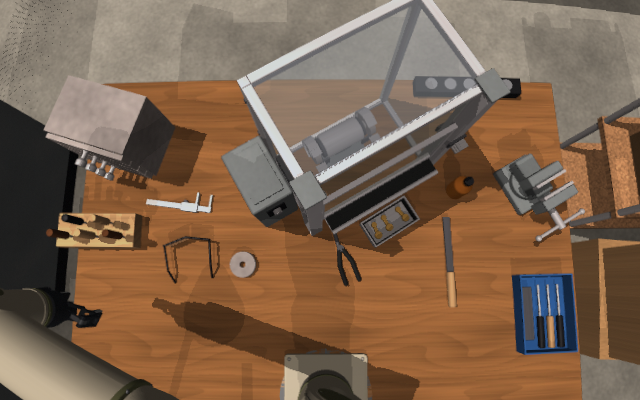

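```bash
ls pics
```

```text
s1.png
side0.png
t1.png
top0.png
```

View pics/s1.png

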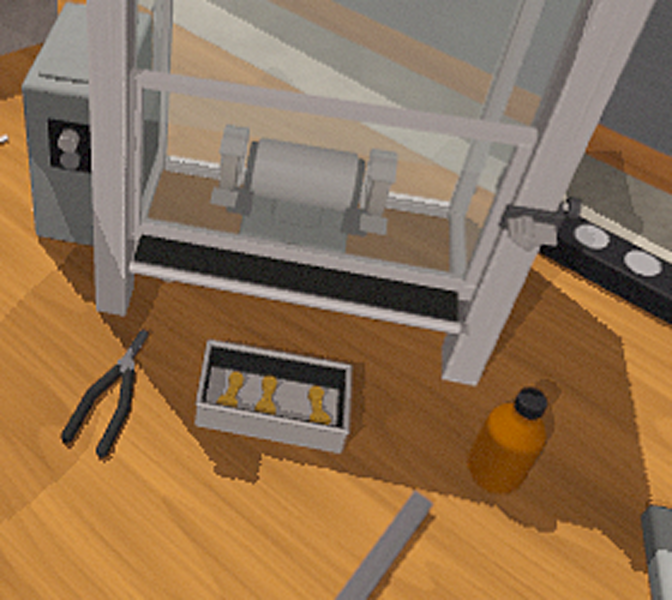

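View pics/t1.png

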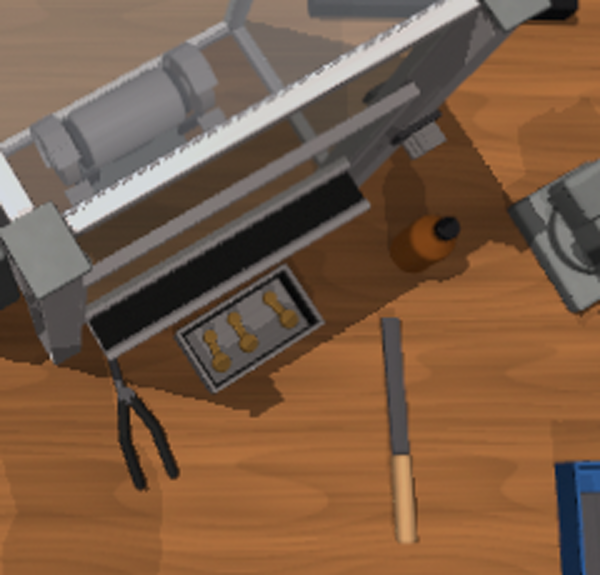

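Run:
```python
import cv2
a=cv2.imread("pics/side0.png");b=cv2.imread("pics/top0.png")
c=lambda im,x,y,w,h,f:cv2.resize(im[y:y+h,x:x+w],None,fx=f,fy=f,interpolation=cv2.INTER_CUBIC)
cv2.imwrite("pics/s2.png",c(a,440,195,80,60,10));cv2.imwrite("pics/t2.png",c(b,415,110,80,60,10))
cv2.imwrite("pics/s3.png",c(a,315,220,160,100,5));cv2.imwrite("pics/t3.png",c(b,325,155,125,95,6))
```

```text
(no output)
```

View pics/s2.png

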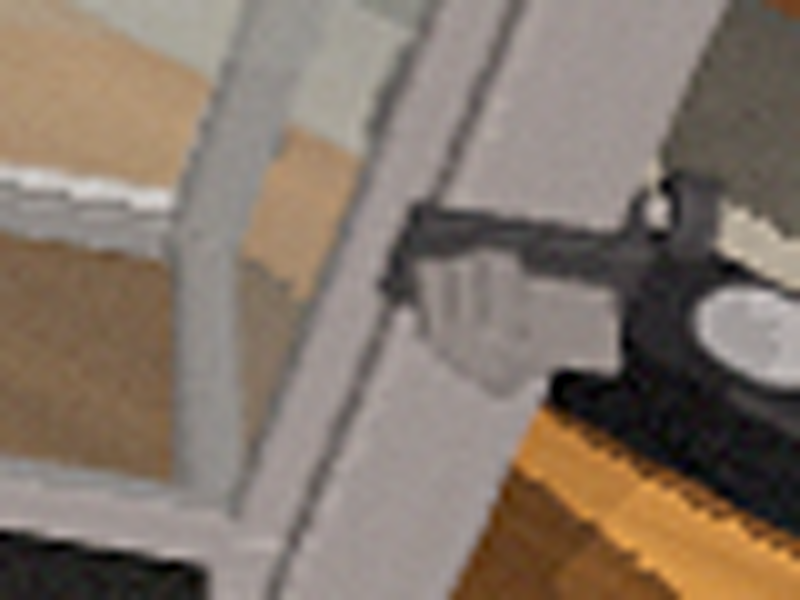

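View pics/t2.png

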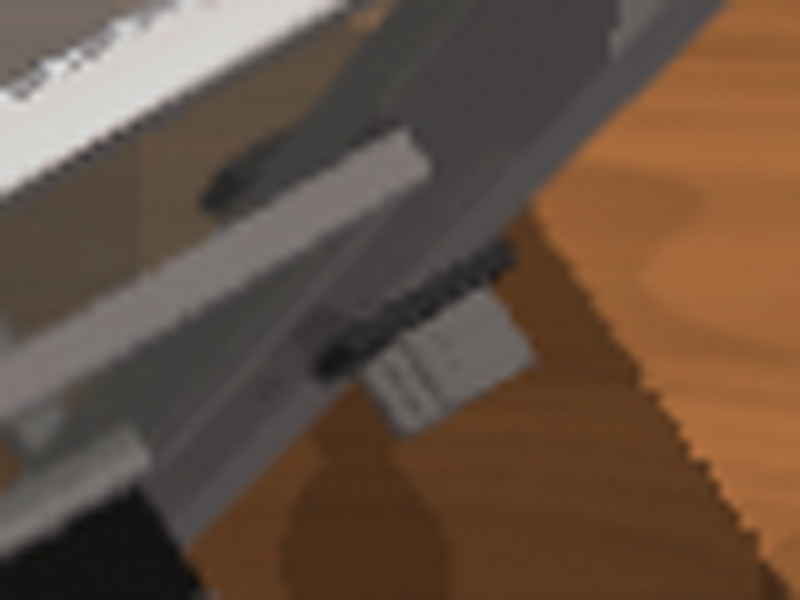

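View pics/s3.png

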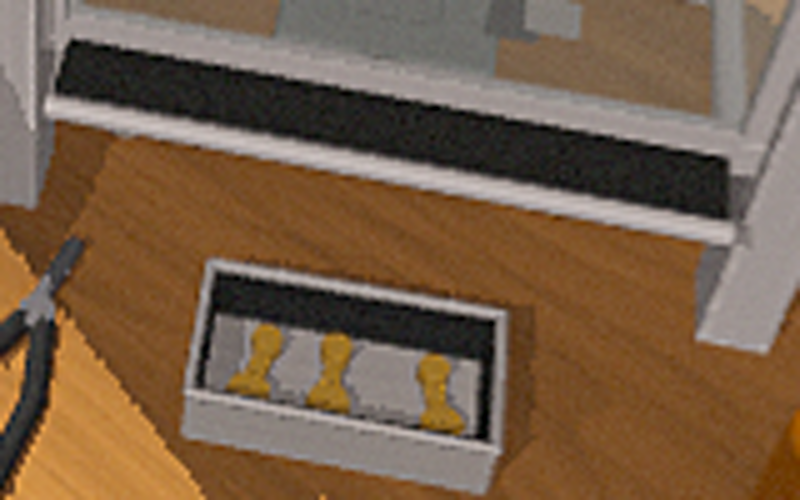

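View pics/t3.png

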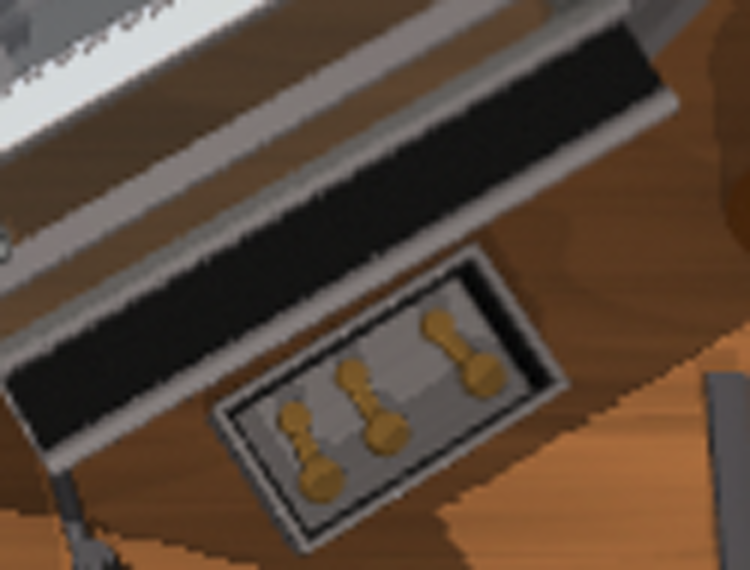

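```bash
cat > h.py <<'E'
import numpy as np,cv2
from scipy.optimize import least_squares
from rig import grab_frame,state,masks_of
K={"side":([[384.5,0,322.509],[0,384.5,200.262],[0,0,1]],[0.01887697,0,0,0,0],[[0.69400391,-0.71996637,0.00264455],[-0.49346329,-0.47833694,-0.72642119],[0.52426382,0.50283417,-0.68724468]],[-317.77555242,403.06235271,819.95877529]),
"top":([[397.366,0,319.5457],[0,397.366,203.642],[0,0,1]],[-0.09041481,0,0,0,0],[[-9.57097065e-04,-9.99997311e-01,-2.11241284e-03],[-9.83317019e-01,1.32537127e-03,-1.81895253e-01],[1.81897563e-01,1.90308009e-03,-9.83315643e-01]],[15.34068697,536.03003016,1083.84116457])}
def P(n,X):
    k,d,R,t=[np.array(v,float) for v in K[n]]
    return cv2.projectPoints(np.array(X,float).reshape(-1,1,3),cv2.Rodrigues(R)[0],t,k,d)[0].reshape(-1,2)
def W(p,X):
    X=np.atleast_2d(np.array(X,float));c,s=np.cos(p[2]),np.sin(p[2])
    return np.c_[p[0]+c*X[:,0]-s*X[:,1],p[1]+s*X[:,0]+c*X[:,1],X[:,2]]
cr=lambda u,v,f,x,y:(x+(u+.5)/f-.5,y+(v+.5)/f-.5)
S3=lambda u,v:cr(u,v,5,315,220)
T3=lambda u,v:cr(u,v,6,325,155)
S2=lambda u,v:cr(u,v,10,440,195)
T2=lambda u,v:cr(u,v,10,415,110)
E
cat > fit.py <<'E'
from h import *
obs=[("side",-55,165,S3(46,107)),("side",-55,-165,S3(738,236)),("top",-53,165,T3(56,470)),("top",-53,-165,T3(678,103))]
def f(p): return np.concatenate([(P(n,W(p,[x,y,p[3]]))[0]-o) for n,x,y,o in obs])
r=least_squares(f,[650,-70,-.5,100]);p=r.x
print("hood",p[:2],p[2],"lip mid z",p[3]);print(r.fun.round(2))
for z in range(120,260,20):
    X=W(p,[-36,-173,z])
    a=(P("side",X)[0]-[440,195]+.5)*10-.5; b=(P("top",X)[0]-[415,110]+.5)*10-.5
    print(z,a.round(),b.round())
# tray: near_left bottom etc.
def tr(q): 
    pts=[("side",-40,75,40,S3(185,395)),("side",-40,-75,40,S3(497,448)),("side",40,75,40,S3(209,261)),("side",40,-75,40,S3(508,309)),
     ("side",-40,75,0,S3(183,438)),("side",-40,-75,0,S3(490,493)),
     ("top",-40,75,40,T3(305,553)),("top",-40,-75,40,T3(570,382)),("top",40,75,40,T3(210,408)),("top",40,-75,40,T3(476,243))]
    return np.concatenate([(P(n,W(q,[x,y,z]))[0]-o) for n,x,y,z,o in pts])
r2=least_squares(tr,[520,-80,-.5]);q=r2.x;print("tray",q,r2.fun.round(1))
c,s=np.cos(p[2]),np.sin(p[2]);d=q[:2]-p[:2];print("tray in hood",c*d[0]+s*d[1],-s*d[0]+c*d[1],q[2]-p[2])
for n in K: 
    k=np.array(K[n][2]);print(n,-k.T@np.array(K[n][3]))
for n,X in(("pliers",0),("file",0)): pass
E
python3 fit.py
```

```text
hood [ 571.18092965 -136.15812019] 0.5305786850218496 lip mid z 131.28977203344883
[ 0.21  0.09  0.3   0.13 -0.83  0.47  0.24 -0.31]
120 [251. 696.] [211. 564.]
140 [273. 643.] [232. 543.]
160 [295. 589.] [253. 522.]
180 [319. 534.] [276. 500.]
200 [343. 476.] [299. 477.]
220 [368. 416.] [323. 454.]
240 [393. 355.] [349. 429.]
tray [ 487.54963134 -185.20521361    0.56314233] [ 0.7 -0.4  0.9  0.3  0.4 -0.1 -0.4  0.3  0.2 -0.2 -0.4  0.   0.1 -0.
 -0.8  0.3  0.4  0.5 -0.8  0.4]
tray in hood -96.9526232890747 0.01633570552463226 0.03256364897068298
side [ -10.44076925 -448.29138873  857.14571337]
top [ 329.95406736   12.56757038 1163.29169546]
```

Run:
```python
import cv2
from h import *
p=[571.18,-136.16,.5306]
for n,(x,y) in(("side",(472,208)),("top",(440,125))):
    im=cv2.imread(f"pics/{n}0.png")[y:y+30,x:x+40]
    im=cv2.convertScaleAbs(im,alpha=1.5)
    im=cv2.resize(im,None,fx=20,fy=20,interpolation=cv2.INTER_NEAREST)
    for z in range(240,281,5):
        a=(P(n,W(p,[-36,-173,z]))[0]-[x,y]+.5)*20
        cv2.circle(im,tuple(int(v) for v in a),4,(0,0,255) if z!=260 else (0,255,0),-1)
    cv2.imwrite(f"pics/{n}p.png",im)
```

```text
(no output)
```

View pics/sidep.png

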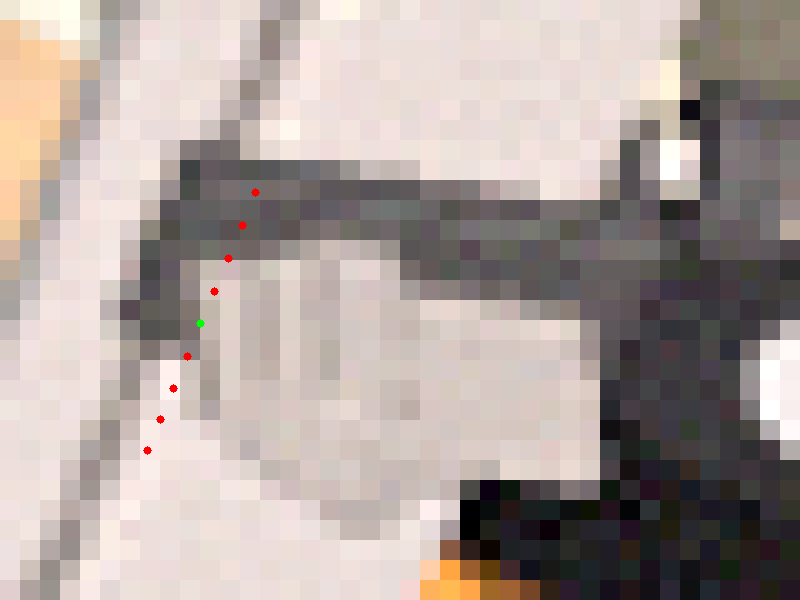

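View pics/topp.png

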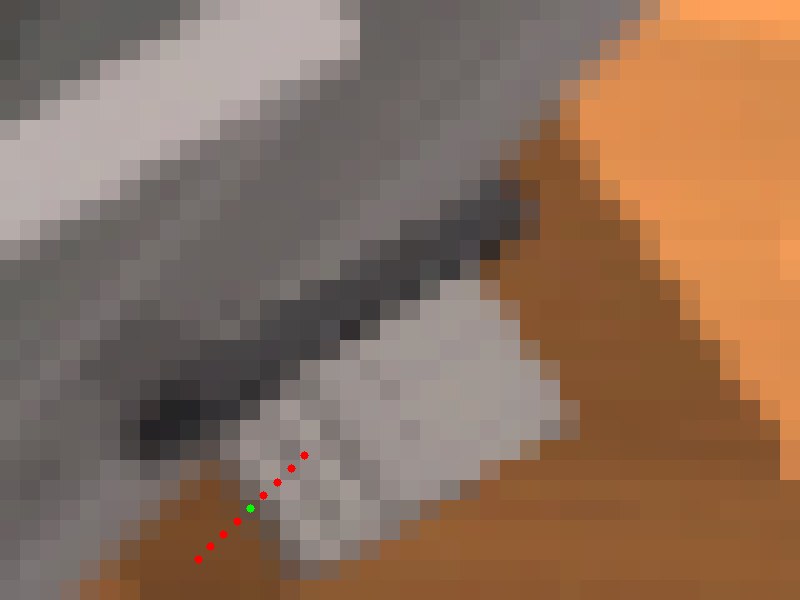

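Call:
drive_tool(steps=[[0,0,-0.0625,0,0,0,0],[0,0,-0.0625,0,0,0,0],[0,0,-0.0625,0,0,0,0],[0,0,-0.0625,0,0,0,0],[0,0,-0.0625,0,0,0,0]], force=20)

```text
time_s: 1.72
tcp_pos: [259.4, 568.4, 715.4]
ee_rot: [0.212, 0.977, -0.004, -0.001]
contact_force: [0.2, 1.1, 0.5]
opening: 0.0
```

Call:
drive_tool(steps=[[-0.06,0.005,0,0,0,0.13,0],[-0.06,0.005,0,0,0,0.13,0],[-0.06,0.005,0,0,0,0.13,0],[-0.06,0.005,0,0,0,0.13,0],[-0.06,0.005,0,0,0,0.13,0]])

```text
time_s: 2.35
tcp_pos: [504.2, 397.6, 717.0]
ee_rot: [0.517, 0.856, 0.001, -0.0]
contact_force: [0.8, 0.5, 1.2]
opening: 0.2
```

```bash
python3 -c "
from rig import state;s=state();print(s['q'].round(3),s['tcp_pos'],s['ee_rot'])"
```

```text
[-0.869  0.487  0.303  0.611 -0.16   2.056 -0.19 ] [504.15409214 397.5782483  717.04555877] [ 5.16618642e-01  8.56215223e-01  7.62256264e-04 -2.98551976e-04]
```

Call:
drive_tool(steps=[[-0.05,-0.035,0,0,0,0.12,0],[-0.05,-0.035,0,0,0,0.12,0],[-0.05,-0.035,0,0,0,0.12,0],[-0.055,-0.02,0,0,0,0.12,0],[-0.055,-0.02,0,0,0,0.12,0]])

```text
time_s: 2.98
tcp_pos: [426.3, 101.5, 712.3]
ee_rot: [0.755, 0.656, -0.003, 0.0]
contact_force: [0.8, 0.0, 0.9]
opening: -0.1
```

```bash
python3 -c "
from rig import state;s=state();print(s['q'].round(3),s['tcp_pos'],s['ee_rot'])"
```

```text
[-0.813 -0.078  0.433  1.271  0.037  1.946 -0.508] [426.30586387 101.46074179 712.30702927] [ 7.54940112e-01  6.55787976e-01 -2.73379644e-03  2.90885060e-04]
```

Call:
drive_tool(steps=[[-0.054,-0.003,0,0,0,0.128,0],[-0.054,0.004,0,0,0,0.128,0],[-0.053,0.011,0,0,0,0.128,0],[-0.051,0.017,0,0,0,0.128,0],[-0.049,0.024,0,0,0,0.128,0]])

```text
time_s: 3.6
tcp_pos: [365.9, -174.2, 714.0]
ee_rot: [0.927, 0.375, 0.0, -0.0]
contact_force: [2.0, 0.2, -0.1]
opening: -0.1
```

Call:
drive_tool(steps=[[-0.046,0.029,0,0,0,0.128,0],[-0.042,0.034,0.01,0,0,0.128,0],[0,0,0.06,0,0,0,0],[0,0,0.06,0,0,0,0],[0,0,0.06,0,0,0,0]])

```text
time_s: 4.22
tcp_pos: [334.9, -289.3, 522.4]
ee_rot: [0.97, 0.243, 0.006, 0.002]
contact_force: [0.0, -0.7, 0.8]
opening: 0.2
```

```bash
python3 -c "
from rig import state;s=state();print(s['q'].round(3),s['tcp_pos'],s['ee_rot'])"
```

```text
[-0.442 -0.296  0.862  1.746  0.219  1.58  -0.677] [ 334.85037455 -289.30256457  522.36894235] [0.97004138 0.24286324 0.00587395 0.00162943]
```

Call:
drive_tool(steps=[[0,0,0.06,0,0,0,0],[0,0,0.06,0,0,0,0],[0,0,0.06,0,0,0,0],[0,0,0,0,0.18,0,0],[0,0,0,0,0.18,0,0]])

```text
time_s: 4.85
tcp_pos: [335.6, -287.4, 332.8]
ee_rot: [0.953, 0.239, 0.18, -0.043]
contact_force: [0.4, 0.5, 0.7]
opening: -0.4
```

Call:
drive_tool(steps=[[0,0,0,0,0.18,0,0],[0,0,0,0,0.18,0,0],[0,0,0,0,0.18,0,0],[0,0,0,0,0.18,0,0]])

```text
time_s: 5.35
tcp_pos: [331.6, -280.1, 340.0]
ee_rot: [0.825, 0.205, 0.512, -0.121]
contact_force: [0.6, 1.3, 1.3]
opening: -0.3
```

```bash
cat > st.py <<'E'
from h import *
from scipy.spatial.transform import Rotation as Ro
s=state();R=Ro.from_quat(s['ee_rot']).as_matrix();p=[571.18,-136.16,.5306]
c,sn=np.cos(p[2]),np.sin(p[2]);H=np.array([[c,sn,0],[-sn,c,0],[0,0,1]]);t=H@(s['tcp_pos']-[p[0],p[1],0])
print('t',s['time_s'],'q',s['q'].round(3));print('tcp',s['tcp_pos'].round(1),'hood:',t.round(1),'tip hood',(t+173*H@R[:,2]).round(1))
print('tool axes in hood\n',(H@R).round(3),'F',H@s['contact_force'].round(1))
E
python3 st.py
```

```text
t 5.35 q [-0.543 -0.5    1.34   2.241 -0.8    0.854  0.259]
tcp [ 331.6 -280.1  340. ] hood: [-279.5   -2.9  340. ] tip hood [-124.9  -11.3  262.7]
tool axes in hood
 [[ 0.446 -0.05   0.893]
 [-0.014 -0.999 -0.049]
 [ 0.895  0.009 -0.447]] F [1.17536837 0.81762411 1.3       ]
```

Call:
drive_tool(steps=[[-0.054,0,0.027,0,0,0,0],[-0.054,0,0.027,0,0,0,0],[-0.05,0,0.025,0,0,0,0]])

```text
time_s: 5.72
tcp_pos: [308.8, -236.9, 269.2]
ee_rot: [0.845, 0.197, 0.488, -0.093]
contact_force: [0.1, 0.1, -0.0]
opening: 0.0
```

```bash
python3 st.py
```

```text
t 5.725 q [-0.516 -0.5    1.339  2.415 -0.85   0.689  0.398]
tcp [ 308.8 -236.9  269.2] hood: [-277.3   45.9  269.2] tip hood [-129.1   29.1  181.7]
tool axes in hood
 [[ 0.507 -0.092  0.857]
 [-0.017 -0.995 -0.097]
 [ 0.862  0.035 -0.506]] F [0.13685545 0.03564527 0.        ]
```

Run:
```python
from h import *
for n in("side","top"):
    grab_frame(n)
    for t in("oil_bottle","file","pliers"):
        for m in masks_of(n,t)[:2]:
            v,u=np.nonzero(m["pixels"]);print(n,t,m["score"],m["extent"],u.mean(),v.mean())
# grid solve plane
def ray(n,u,v,z):
    return least_squares(lambda a:P(n,[a[0],a[1],z])[0]-[u,v],[450,-200]).x
print("bottle base side",ray("side",480,334,0), "centre side z50",ray("side",481,315,55),"top z125",ray("top",467,183,125))
print("file tip top",ray("top",447,220,10),"handle",ray("top",452,305,12),"tip side",ray("side",447,337,5))
print("pliers nose",ray("top",337,235,6),ray("side",330,268,6))
```

```text
side oil_bottle 0.63 [468.4, 292.6, 28.4, 42.9] 482.18401682439537 313.801261829653
side oil_bottle 0.55 [195.0, 186.6, 43.7, 21.1] 227.0551181102362 194.6259842519685
side file 0.6 [396.8, 335.7, 54.6, 64.3] 422.9860950173812 368.8539976825029
top oil_bottle 0.76 [443.7, 173.5, 29.3, 29.8] 459.0794297352342 186.74745417515274
top file 0.85 [444.2, 217.3, 9.1, 64.8] 448.0464135021097 247.93248945147678
top file 0.62 [167.7, 237.4, 44.5, 30.9] 190.08849557522123 240.99115044247787
top pliers 0.85 [336.2, 233.1, 23.9, 51.5] 345.3783783783784 262.6722972972973
bottle base side [ 571.32137904 -408.03091546] centre side z50 [ 578.71310531 -390.08692927] top z125 [ 578.50899335 -386.0540374 ]
file tip top [ 493.61990258 -361.84949628] handle [ 247.95586251 -363.30144376] tip side [ 507.25506664 -356.75917212]
pliers nose [450.81299369 -36.0886913 ] [460.39726945 -25.79889192]
```

```bash
cat > go.py <<'E'
# usage: go.py x y z(world tcp) az pitchdown(deg)
from h import *
import sys
from scipy.spatial.transform import Rotation as Ro
x,y,z,az,pd=map(float,sys.argv[1:6]);s=state();R=Ro.from_quat(s['ee_rot']).as_matrix()
a=np.radians(pd);tz=np.array([np.cos(a)*np.cos(az),np.cos(a)*np.sin(az),-np.sin(a)]);ty=np.array([np.sin(az),-np.cos(az),0]);tx=np.cross(ty,tz)
G=np.c_[tx,ty,tz]
d=np.array([x,y,z])-s['tcp_pos'];w=Ro.from_matrix(R.T@G).as_rotvec()
n=int(max(np.ceil(np.linalg.norm(d)/58),np.ceil(np.linalg.norm(w)/.175)))
print('rows',n)
for k in range(n):
    Rk=R@Ro.from_rotvec(w*k/n).as_matrix(); print((Rk.T@d/n/1000).round(4).tolist(),(w/n).round(3).tolist())
E
python3 go.py 370 -290 200 .2 50
```

```text
rows 3
[-0.0151, 0.0243, 0.0213] [-0.055, -0.115, 0.06]
[-0.011, 0.0239, 0.0241] [-0.055, -0.115, 0.06]
[-0.0067, 0.023, 0.0264] [-0.055, -0.115, 0.06]
```

Call:
drive_tool(steps=[[-0.015,0.024,0.021,-0.055,-0.115,0.06,0],[-0.011,0.024,0.024,-0.055,-0.115,0.06,0],[-0.007,0.023,0.026,-0.055,-0.115,0.06,0]])

```text
time_s: 6.5
tcp_pos: [350.6, -264.3, 238.6]
ee_rot: [0.91, 0.132, 0.39, -0.058]
contact_force: [22.1, -7.2, 18.1]
opening: 0.3
```

```bash
python3 st.py; python3 go.py 400 -290 120 .15 0
```

```text
t 6.5 q [-0.241  0.089  1.084  2.331 -1.268  0.835  0.49 ]
tcp [ 350.6 -264.3  238.6] hood: [-255.1    1.1  238.6] tip hood [-133.4  -28.6  119.4]
tool axes in hood
 [[ 0.669 -0.239  0.704]
 [-0.166 -0.971 -0.172]
 [ 0.724 -0.002 -0.689]] F [ 15.41776273 -17.39375154  18.1       ]
rows 5
[-0.0117, 0.0078, 0.0221] [-0.027, 0.152, 0.01]
[-0.0148, 0.0074, 0.0203] [-0.027, 0.152, 0.01]
[-0.0177, 0.007, 0.0181] [-0.027, 0.152, 0.01]
[-0.0201, 0.0068, 0.0154] [-0.027, 0.152, 0.01]
[-0.0222, 0.0066, 0.0123] [-0.027, 0.152, 0.01]
```

Run:
```python
from h import *
f=grab_frame("side");cv2.imwrite("pics/s5.png",f["color"][:,:,::-1]);print(state()["contact_force"],state()['qvel'].round(3))
f=grab_frame("top");cv2.imwrite("pics/t5.png",f["color"][:,:,::-1])
```

```text
[ 0.04606633  3.7995784  -0.98825985] [-0.091 -0.175  0.106  0.077  0.03  -0.003  0.039]
```

View pics/s5.png

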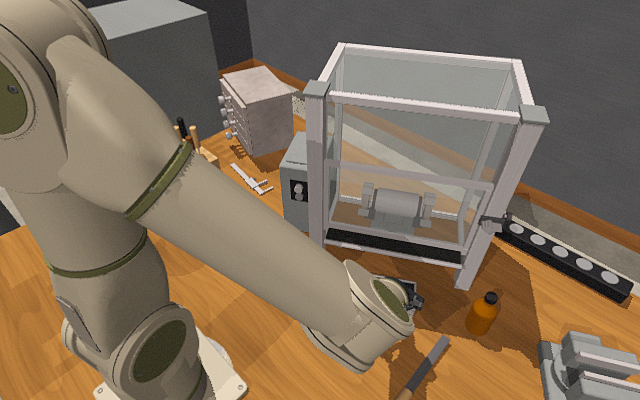

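View pics/t5.png

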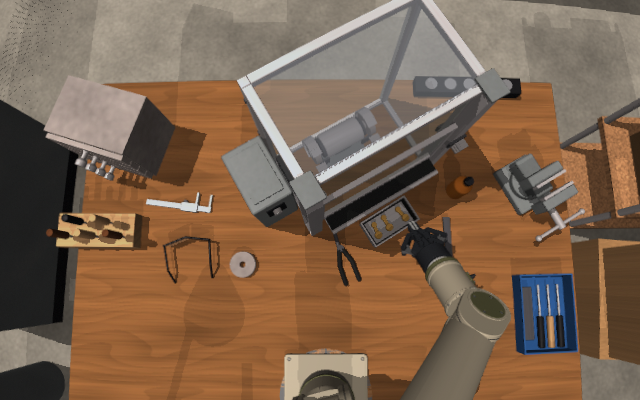

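```bash
cat > fk.py <<'E'
import numpy as np,itertools
from scipy.optimize import least_squares
from scipy.spatial.transform import Rotation as Ro
D=[([-1.16559771,0.33287442,-0.06467022,1.46092479,0.02160511,1.34988925,-0.08848222],[259.25,568.56,403.92],[0.212266,0.97721,-0.00069,-0.00011]),
([-0.869,0.487,0.303,0.611,-0.16,2.056,-0.19],[504.15,397.58,717.05],[.51662,.85622,.00076,-.0003]),
([-0.813,-0.078,0.433,1.271,0.037,1.946,-0.508],[426.31,101.46,712.31],[.75494,.65579,-.00273,.00029]),
([-0.442,-0.296,0.862,1.746,0.219,1.58,-0.677],[334.85,-289.3,522.37],[.97004,.24286,.00587,.00163]),
([-0.543,-0.5,1.34,2.241,-0.8,0.854,0.259],[331.6,-280.1,340.0],[.825,.205,.512,-.121]),
([-0.516,-0.5,1.339,2.415,-0.85,0.689,0.398],[308.8,-236.9,269.2],[.845,.197,.488,-.093]),
([-0.241,0.089,1.084,2.331,-1.268,0.835,0.49],[350.6,-264.3,238.6],[.91,.132,.39,-.058])]
def rots(q,s,o):
    return [Ro.from_euler('z',s[0]*q[0]+o[0]),Ro.from_euler('y',s[1]*q[1]),Ro.from_euler('z',s[2]*q[2]),Ro.from_euler('y',s[3]*q[3]),Ro.from_euler('z',s[4]*q[4]),Ro.from_euler('y',s[5]*q[5]),Ro.from_euler('z',s[6]*q[6]+o[1])]
if __name__=="__main__":
    best=[]
    for s in itertools.product([1,-1],repeat=7):
        if s[1]<0: continue
        for o0 in(0,1.6,-1.6,3.1):
          for o1 in (0,1.6,3.1,-1.6):
            def f(o):
                out=[]
                for q,p,r in D:
                    R=Ro.identity()
                    for x in rots(q,s,o): R=R*x
                    out.append((R.inv()*Ro.from_quat(r)).as_rotvec())
                return np.ravel(out)
            c0=np.sum(f([o0,o1])**2)
            best.append((c0,s,o0,o1))
    best.sort(key=lambda b:b[0])
    for b in best[:4]:print(b)
    c,s,o0,o1=best[0]
    def f2(o):
        out=[]
        for q,p,r in D:
            R=Ro.identity()
            for x in rots(q,s,o): R=R*x
            out.append((R.inv()*Ro.from_quat(r)).as_rotvec())
        return np.ravel(out)
    r=least_squares(f2,[o0,o1]);print(r.x,abs(r.fun).max())
    o=r.x
    def pos(L,q):
        x=rots(q,s,o);T=Ro.identity();p=np.zeros(3)
        # link offsets after each: [after R1:z], after R2..: vector in xz(+y)
        A=[Ro.identity()]
        for k in x:A.append(A[-1]*k)
        return np.array([0,0,L[0]])+A[3].apply([L[1],L[4],L[2]])+A[5].apply([L[3],L[5],L[6]])+A[7].apply([0,0,L[7]])
    g=lambda L:np.concatenate([[*((pos(L,q)-p)),] for q,p,_ in D])
    r=least_squares(g,[350,0,450,0,0,0,450,150]);print(r.x.round(1),abs(r.fun).max(),r.fun.round(1))
E
python3 fk.py
```

```text
(np.float64(0.005966071839036638), (-1, 1, -1, 1, -1, 1, -1), 0, 1.6)
(np.float64(2.8460555747554497), (1, 1, -1, 1, -1, 1, -1), 1.6, 1.6)
(np.float64(3.8099360743145394), (-1, 1, -1, -1, -1, -1, -1), 3.1, -1.6)
(np.float64(4.874283090272138), (-1, 1, -1, 1, -1, 1, 1), 0, 1.6)
[-2.94190858e-04  1.57057916e+00] 0.0011760629966013193
[283.1  12.7 435.5  -5.  -42.2  -0.8 488.9 185.4] 9.459947428089322 [ 0.5  9.5 -2.5 -2.6 -2.9 -1.1  0.9  1.4  0.8 -2.9 -0.7 -0.1  0.6  3.1
  0.1  0.5  2.2 -1.1 -4.8 -1.2  3.9]
```

```bash
cat >> fk.py <<'E'
s=(-1,1,-1,1,-1,1,-1);o=[0,np.pi/2]
def frames(L,q):
    A=[Ro.identity()]
    for k in rots(q,s,o):A.append(A[-1]*k)
    p0=A[1].apply([L[0],0,L[1]]); p1=p0+A[2].apply([0,L[2],0])+A[3].apply([L[3],L[9],L[4]]); p2=p1+A[4].apply([0,L[5],0])+A[5].apply([L[6],0,L[7]])
    p3=p2+A[6].apply([L[10],L[11],0])+A[7].apply([0,0,L[8]])
    return p0,p1,p2,p3,A[7]
if __name__=="__main__":
    g=lambda L:np.concatenate([np.concatenate([frames(L,q)[3]-p for q,p,_ in D]),1e-2*np.array(L)[[0,2,3,5,6,9,10,11]]])
    r=least_squares(g,[0,300,0,0,450,0,0,450,150,0,0,0]);print(r.x.round(1),abs(r.fun[:21]).max(),r.fun[:21].round(1))
    np.save("L.npy",r.x)
E
python3 fk.py|tail -4
```

```text
0.1  0.5  2.2 -1.1 -4.8 -1.2  3.9]
[-1.000e-01  2.580e+02 -2.200e+01  2.000e-01  4.489e+02 -1.160e+01
  1.000e-01  4.898e+02  1.697e+02 -1.160e+01 -0.000e+00 -5.000e-01] 0.1700994892671588 [ 0.   0.  -0.1  0.  -0.   0.  -0.  -0.  -0.   0.   0.   0.   0.1  0.
 -0.  -0.2  0.1  0.1  0.  -0.1 -0.1]
```

```bash
cat > ik.py <<'E'
import numpy as np
from fk import frames,Ro
from scipy.optimize import least_squares
L=np.load("L.npy")
lo=np.array([-2.6,-.5,-1.47,.16,-1.27,.06,-2.6]);hi=np.array([2.6,2.12,1.34,2.42,4.41,2.06,2.6])
hp=np.array([571.18,-136.16]);ha=.5306
def h2w(x,y): c,s=np.cos(ha),np.sin(ha);return hp+[c*x-s*y,s*x+c*y]
def pose(tipxy,tipz,az,pd,roll=0,l=173):
    a=np.radians(pd);tz=np.array([np.cos(a)*np.cos(az),np.cos(a)*np.sin(az),-np.sin(a)]);ty=np.array([np.sin(az),-np.cos(az),0]);tx=np.cross(ty,tz)
    G=np.c_[tx,ty,tz]@Ro.from_euler('z',roll).as_matrix()
    return np.array([*tipxy,tipz])-l*tz,G
def ik(p,G,q0s,m=.03):
    out=[]
    for q0 in q0s:
        q0=np.clip(q0,lo+m+.01,hi-m-.01)
        def f(q):
            fr=frames(L,q);return np.r_[(fr[3]-p)/100,(Ro.from_matrix(G).inv()*fr[4]).as_rotvec(),.003*(q-q0)]
        r=least_squares(f,q0,bounds=(lo+m,hi-m),max_nfev=60)
        e=np.abs(r.fun[:6]).max()
        out.append((e,r.x))
    return out
E
cat > plan.py <<'E'
from ik import *
rng=np.random.default_rng(0)
qs=[np.array([-.3,0,1.0,2.2,-1.1,.9,.5])]+[rng.uniform(lo,hi) for _ in range(10)]
for y in(-100,-40,0):
  for az in(-.1,.2,.5):
    for pd in(10,30):
      for tz in(100,235):
        p,G=pose(h2w(-25,y),tz,az,pd)
        ok=[q for e,q in ik(p,G,qs) if e<.02]
        best=sorted(ok,key=lambda q:-np.min(np.minimum(q-lo,hi-q)))[:1]
        best+= sorted(ok,key=lambda q:np.abs(q-qs[0]).max())[:1]
        print(y,az,pd,tz,len(ok),*[(b.round(2).tolist(),frames(L,b)[2].round().tolist()) for b in best])
E
python3 plan.py
```

```text
-100 -0.1 10 100 5 ([1.98, 1.89, -1.44, 2.34, 2.88, 0.56, -2.57], [264.0, -201.0, 159.0]) ([1.98, 1.89, -1.44, 2.34, 2.88, 0.56, -2.57], [264.0, -201.0, 159.0])
-100 -0.1 10 235 2 ([1.26, 0.2, -0.75, 2.39, 3.69, 0.8, 1.39], [264.0, -202.0, 295.0]) ([1.26, 0.2, -0.75, 2.39, 3.69, 0.8, 1.39], [264.0, -202.0, 295.0])
-100 -0.1 30 100 2 ([-0.35, 0.38, 0.88, 2.38, 3.88, 0.76, 0.92], [305.0, -206.0, 272.0]) ([-0.35, 0.38, 0.88, 2.38, 3.88, 0.76, 0.92], [305.0, -206.0, 272.0])
-100 -0.1 30 235 2 ([-0.72, -0.29, 1.13, 2.32, 4.38, 0.12, 0.71], [305.0, -206.0, 407.0]) ([-0.75, -0.32, 1.15, 2.32, 4.33, 0.09, 0.78], [305.0, -206.0, 407.0])
-100 0.2 10 100 3 ([0.15, 0.74, 0.61, 2.26, 3.97, 1.53, 1.13], [270.0, -303.0, 160.0]) ([2.02, 1.71, -1.44, 2.18, 1.6, 0.15, -1.41], [269.0, -302.0, 160.0])
-100 0.2 10 235 2 ([0.02, 0.34, 0.77, 2.29, 4.19, 1.26, 0.92], [270.0, -302.0, 295.0]) ([-0.31, 0.59, 1.18, 2.3, 4.08, 1.51, 0.79], [270.0, -302.0, 295.0])
-100 0.2 30 100 9 ([-0.31, 0.7, 1.11, 2.25, 4.21, 1.27, 0.73], [310.0, -294.0, 272.0]) ([1.76, 0.82, -1.26, 2.16, -1.24, 0.12, 0.73], [310.0, -294.0, 2
[... 2596 characters left out ...]
0, 408.0]) ([-0.44, -0.35, 0.9, 2.39, -1.24, 0.39, 0.23], [260.0, -209.0, 408.0])
0 0.5 10 100 9 ([1.9, 1.2, -1.19, 2.19, -0.92, 0.44, 0.92], [254.0, -311.0, 160.0]) ([1.77, 1.01, -1.05, 2.2, -1.24, 0.61, 1.14], [254.0, -311.0, 160.0])
0 0.5 10 235 8 ([2.02, 0.88, -1.42, 2.21, -1.03, 0.56, 0.67], [254.0, -311.0, 295.0]) ([1.95, 0.71, -1.31, 2.21, -1.24, 0.7, 0.8], [254.0, -311.0, 295.0])
0 0.5 30 100 9 ([1.7, 0.64, -1.12, 2.2, -1.06, 0.49, 0.64], [290.0, -291.0, 272.0]) ([1.56, 0.52, -0.95, 2.2, -1.24, 0.59, 0.76], [290.0, -291.0, 272.0])
0 0.5 30 235 4 ([2.01, 0.36, -1.44, 2.13, -0.97, 0.72, 0.28], [289.0, -291.0, 407.0]) ([1.59, 0.13, -0.93, 2.14, -1.24, 0.9, 0.44], [290.0, -291.0, 407.0])
```

```bash
cat > plan2.py <<'E'
from ik import *
import sys
q0=np.array([-0.241,0.089,1.084,2.331,-1.268,0.835,0.49])
def path(q,wps,n=8,show=True):
    fr=frames(L,q);p0,R0=fr[3],fr[4]
    for p,G in wps:
        w=(R0.inv()*Ro.from_matrix(G)).as_rotvec()
        for k in range(1,n+1):
            pk=p0+(p-p0)*k/n;Rk=(R0*Ro.from_rotvec(w*k/n)).as_matrix()
            e,q=ik(pk,Rk,[q],m=.003)[0]
        p0=p;R0=Ro.from_matrix(G)
        if show:print('  ',e.round(3),q.round(2),'wrist',frames(L,q)[2].round(),'elbow',frames(L,q)[1].round())
    return e,q
if __name__=="__main__":
  for y in(-130,-100,-60):
   for az in(.35,.5):
    for pd in(30,45):
      print(y,az,pd)
      path(q0,[pose(h2w(-130,y),150,az,pd),pose(h2w(-90,y),95,az,pd),pose(h2w(-25,y),95,az,pd),pose(h2w(-25,y),235,az,pd)])
E
python3 plan2.py
```

```text
-130 0.35 30
   0.0 [ 1.29  0.37 -0.38  2.04 -1.27  0.91  0.65] wrist [ 246. -416.  322.] elbow [  15. -168.  675.]
   0.0 [ 1.41  0.54 -0.62  2.03 -1.27  0.72  0.73] wrist [ 281. -396.  267.] elbow [   7. -237.  640.]
   0.0 [ 1.4   0.61 -0.77  2.   -1.27  0.56  0.69] wrist [ 337. -363.  267.] elbow [  15. -264.  622.]
   0.0 [ 1.41  0.31 -0.76  1.95 -1.16  0.74  0.33] wrist [ 337. -363.  407.] elbow [  -6. -148.  683.]
-130 0.35 45
   0.0 [ 0.04  0.34  0.92  2.03 -1.27  1.08  0.44] wrist [ 298. -397.  393.] elbow [142. -35. 684.]
   0.0 [ 0.44  0.36  0.37  2.02 -1.27  0.86  0.47] wrist [ 332. -377.  338.] elbow [125. -94. 680.]
   0.0 [ 0.44  0.38  0.23  1.97 -1.27  0.75  0.38] wrist [ 388. -344.  338.] elbow [133. -99. 676.]
   0.0 [ 0.37  0.18  0.3   1.88 -0.98  0.87  0.  ] wrist [ 388. -344.  478.] elbow [ 58. -58. 700.]
-130 0.5 30
   0.0 [ 0.92  0.41  0.05  1.95 -1.27  1.15  0.69] wrist [ 265. -457.  322.] elbow [  83. -163.  669.]
   0.0 [ 1.07  0.53 -0.22  1.94 -1.27  0.98  0.75] wrist [ 299. -436.  267.] elbow [  79. -216.  645.]
   0.0 [ 1.09  0.56 -0.38  1.91 -1.27  0.84 
[... 3217 characters left out ...]
 -0.44  2.11 -1.27  0.89  0.8 ] wrist [ 264. -376.  267.] elbow [  30. -201.  660.]
   0.0 [ 1.31  0.52 -0.65  2.07 -1.27  0.72  0.75] wrist [ 320. -343.  267.] elbow [  29. -229.  644.]
   0.0 [ 1.33  0.23 -0.66  2.02 -1.18  0.9   0.41] wrist [ 320. -343.  407.] elbow [  -4. -113.  693.]
-60 0.5 45
   0.0 [-0.1   0.28  1.05  2.11 -1.2   1.15  0.53] wrist [ 277. -370.  393.] elbow [118. -16. 692.]
   0.0 [ 0.21  0.32  0.6   2.12 -1.27  0.98  0.58] wrist [ 312. -350.  338.] elbow [127. -59. 686.]
   0.0 [ 0.28  0.33  0.38  2.06 -1.27  0.86  0.48] wrist [ 368. -317.  338.] elbow [125. -70. 685.]
   0.0 [ 0.22  0.1   0.42  1.96 -0.97  0.96  0.1 ] wrist [ 368. -317.  478.] elbow [ 33. -41. 705.]
```

```bash
cat > gt.py <<'E'
# gt.py hx hy z az pd [scale]
import sys
from ik import *
from rig import state
hx,hy,z,az,pd=map(float,sys.argv[1:6])
p,G=pose(h2w(hx,hy),z,az,pd);s=state();R=Ro.from_quat(s['ee_rot']).as_matrix()
d=p-s['tcp_pos'];w=Ro.from_matrix(R.T@G).as_rotvec()
m=float(sys.argv[6]) if len(sys.argv)>6 else 45
n=max(1,int(max(np.ceil(np.linalg.norm(d)/m),np.ceil(np.linalg.norm(w)/.17))))
print('rows',n)
for k in range(n):
    Rk=R@Ro.from_rotvec(w*k/n).as_matrix(); print((Rk.T@d/n/1000).round(4).tolist(),(w/n).round(3).tolist())
E
python3 gt.py -130 -100 150 .45 35
```

```text
rows 3
[0.0047, 0.0306, -0.0023] [0.04, 0.055, -0.034]
[0.0038, 0.0306, -0.0032] [0.04, 0.055, -0.034]
[0.003, 0.0306, -0.0043] [0.04, 0.055, -0.034]
```

Call:
drive_tool(steps=[[0.005,0.03,-0.002,0.04,0.055,-0.034,0],[0.004,0.03,-0.003,0.04,0.055,-0.034,0],[0.003,0.03,-0.004,0.04,0.055,-0.034,0]])

```text
time_s: 6.98
tcp_pos: [362.0, -296.1, 245.6]
ee_rot: [0.896, 0.163, 0.407, -0.068]
contact_force: [0.4, 0.4, 0.2]
opening: -0.2
```

```bash
python3 st.py; python3 gt.py -110 -100 90 .45 32
```

```text
t 6.975 q [ 0.343  0.151  0.529  2.226 -1.261  0.911  0.546]
tcp [ 362.  -296.1  245.6] hood: [-261.3  -32.1  245.6] tip hood [-133.5  -56.   131.5]
tool axes in hood
 [[ 0.651 -0.175  0.739]
 [-0.107 -0.985 -0.138]
 [ 0.752  0.01  -0.659]] F [0.54742181 0.14258106 0.2       ]
rows 2
[-0.0194, 0.0268, 0.0268] [0.041, 0.081, -0.024]
[-0.0221, 0.0274, 0.024] [0.041, 0.081, -0.024]
```

Call:
drive_tool(steps=[[-0.01,0.014,0.013,0.02,0.04,-0.012,0],[-0.01,0.014,0.013,0.02,0.04,-0.012,0],[-0.01,0.014,0.012,0.02,0.04,-0.012,0],[-0.011,0.014,0.012,0.02,0.04,-0.012,0]])

```text
time_s: 7.48
tcp_pos: [382.9, -330.9, 203.4]
ee_rot: [0.87, 0.189, 0.446, -0.089]
contact_force: [0.1, -0.0, -1.7]
opening: 0.1
```

```bash
python3 st.py; python3 gt.py -110 -100 80 .45 32
```

```text
t 7.475 q [ 1.09   0.352 -0.224  2.101 -1.252  0.88   0.693]
tcp [ 382.9 -330.9  203.4] hood: [-260.9  -72.6  203.4] tip hood [-121.7  -89.3  102.1]
tool axes in hood
 [[ 0.583 -0.109  0.805]
 [-0.054 -0.994 -0.096]
 [ 0.811  0.013 -0.586]] F [ 0.08625036 -0.05060509 -1.7       ]
rows 1
[-0.0221, 0.0145, 0.0238] [0.031, 0.067, -0.005]
```

Call:
drive_tool(steps=[[-0.011,0.007,0.012,0.015,0.034,-0.003,0],[-0.011,0.007,0.012,0.015,0.034,-0.003,0]])

```text
time_s: 7.72
tcp_pos: [394.7, -343.2, 174.5]
ee_rot: [0.852, 0.196, 0.475, -0.104]
contact_force: [-0.2, 0.0, -1.2]
opening: 0.0
```

```bash
python3 st.py; python3 gt.py -28 -98 78 .45 30 25
```

```text
t 7.725 q [ 1.24   0.483 -0.382  2.049 -1.252  0.865  0.777]
tcp [ 394.7 -343.2  174.5] hood: [-256.9  -89.3  174.5] tip hood [-110.5 -102.5   83.3]
tool axes in hood
 [[ 0.526 -0.084  0.846]
 [-0.036 -0.996 -0.076]
 [ 0.85   0.009 -0.527]] F [-0.17250072  0.10121019 -1.2       ]
rows 4
[0.0083, -0.0025, 0.0181] [0.002, 0.008, 0.002]
[0.0082, -0.0025, 0.0182] [0.002, 0.008, 0.002]
[0.008, -0.0025, 0.0182] [0.002, 0.008, 0.002]
[0.0079, -0.0025, 0.0183] [0.002, 0.008, 0.002]
```

Call:
drive_tool(steps=[[0.009,-0.002,0.02,0.002,0.008,0.002,0],[0.009,-0.002,0.02,0.002,0.008,0.002,0],[0.009,-0.002,0.02,0.002,0.008,0.002,0],[0.008,-0.002,0.018,0.002,0.008,0.002,0]])

```text
time_s: 8.22
tcp_pos: [467.2, -302.1, 167.2]
ee_rot: [0.846, 0.192, 0.487, -0.105]
contact_force: [0.2, 0.2, -0.4]
opening: 0.2
```

```bash
python3 st.py; python3 gt.py -28 -98 120 .45 30 15
python3 - <<'E'
from h import *
f=grab_frame("side");cv2.imwrite("pics/s6.png",cv2.resize(f["color"][150:350,290:540,::-1],None,fx=3,fy=3))
E
```

```text
t 8.225 q [ 1.324  0.598 -0.67   2.009 -1.255  0.646  0.744]
tcp [ 467.2 -302.1  167.2] hood: [-173.7  -90.5  167.2] tip hood [ -24.9 -104.6   80. ]
tool axes in hood
 [[ 0.503 -0.089  0.86 ]
 [-0.036 -0.996 -0.081]
 [ 0.864  0.01  -0.504]] F [ 0.27371091  0.07129053 -0.4       ]
rows 3
[0.0106, -0.0013, -0.0078] [0.004, 0.002, 0.001]
[0.0107, -0.0013, -0.0078] [0.004, 0.002, 0.001]
[0.0107, -0.0014, -0.0077] [0.004, 0.002, 0.001]
```

View pics/s6.png

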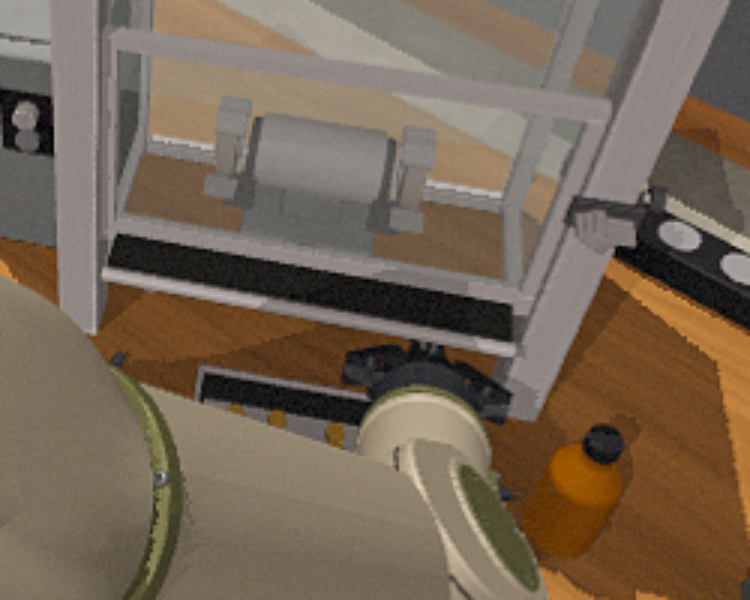

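Call:
drive_tool(steps=[[0.012,0,-0.007,0,0,0,0],[0.012,0,-0.007,0,0,0,0],[0.012,0,-0.007,0,0,0,0]])

```text
time_s: 8.65
tcp_pos: [465.6, -301.8, 211.0]
ee_rot: [0.847, 0.193, 0.485, -0.104]
contact_force: [-2.0, -2.2, -3.9]
opening: 0.2
```

Call:
drive_tool(steps=[[0.013,0,-0.008,0,0,0,0],[0.013,0,-0.008,0,0,0,0],[0.013,0,-0.008,0,0,0,0]])

```text
time_s: 9.02
tcp_pos: [463.0, -302.7, 260.9]
ee_rot: [0.848, 0.193, 0.484, -0.102]
contact_force: [0.5, -2.0, -3.6]
opening: 0.2
```

```bash
python3 st.py
python3 - <<'E'
from h import *
f=grab_frame("side");cv2.imwrite("pics/s7.png",cv2.resize(f["color"][150:350,290:540,::-1],None,fx=3,fy=3))
E
```

```text
t 9.025 q [ 1.331  0.388 -0.664  1.997 -1.187  0.76   0.515]
tcp [ 463.  -302.7  260.9] hood: [-177.5  -88.9  260.9] tip hood [ -29.6 -103.8  172.5]
tool axes in hood
 [[ 0.51  -0.092  0.855]
 [-0.034 -0.996 -0.086]
 [ 0.86   0.014 -0.511]] F [-0.58085007 -1.97803266 -3.6       ]
```

View pics/s7.png

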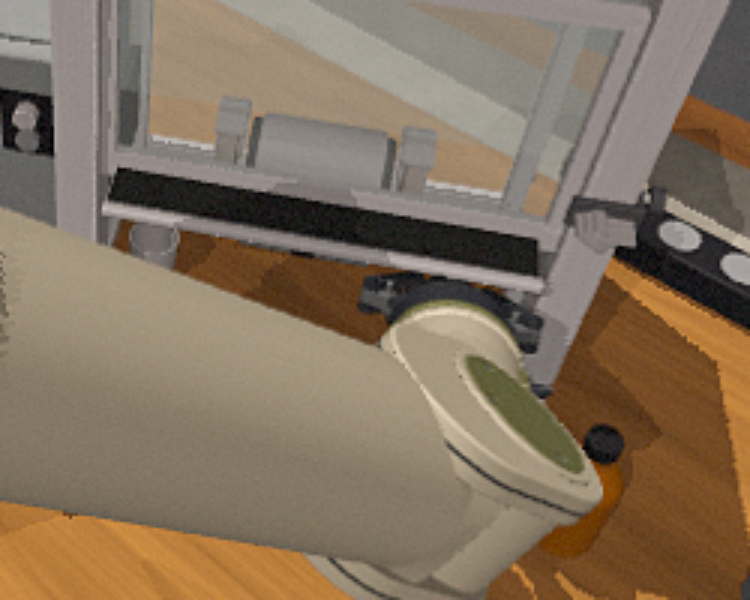

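```bash
cat > lz.py <<'E'
from h import *
import sys
v=list(map(float,sys.argv[1:]));p=[571.18,-136.16,.5306]
L_=[(290+(v[0]+.5)/3-.5,150+(v[1]+.5)/3-.5),(290+(v[2]+.5)/3-.5,150+(v[3]+.5)/3-.5)]
for y,o in((165,L_[0]),(-165,L_[1])):
    r=least_squares(lambda z:P("side",W(p,[-55,y,z[0]]))[0]-o,[180]);print(r.x,r.fun.round(2))
E
python3 lz.py 103 208 543 283;python3 lz.py 102 274 519 350
```

```text
[209.99351544] [0.19 0.  ]
[211.66566913] [1.16 0.48]
[131.62157387] [0.35 0.  ]
[133.46269498] [0.07 0.03]
```

Call:
drive_tool(steps=[[0.011,0,-0.007,0,0,0,0],[0.011,0,-0.007,0,0,0,0],[0.008,0,-0.005,0,0,0,0],[0,0,0,0,0,0,0]])

```text
time_s: 9.57
tcp_pos: [462.4, -302.6, 302.4]
ee_rot: [0.847, 0.194, 0.485, -0.1]
contact_force: [-0.4, 0.4, 0.1]
opening: -0.2
```

```bash
python3 st.py
python3 - <<'E'
from h import *
f=grab_frame("side");cv2.imwrite("pics/s8.png",cv2.resize(f["color"][150:350,290:540,::-1],None,fx=3,fy=3))
cv2.imwrite("pics/s8b.png",cv2.resize(f["color"][200:250,440:520,::-1],None,fx=10,fy=10))
f=grab_frame("top");cv2.imwrite("pics/t8b.png",cv2.resize(f["color"][120:180,410:490,::-1],None,fx=10,fy=10))
E
```

```text
t 9.575 q [ 1.338  0.309 -0.663  1.976 -1.162  0.815  0.426]
tcp [ 462.4 -302.6  302.4] hood: [-178.   -88.5  302.4] tip hood [ -30.  -103.7  214.2]
tool axes in hood
 [[ 0.509 -0.091  0.856]
 [-0.03  -0.996 -0.088]
 [ 0.86   0.019 -0.51 ]] F [-0.14258106  0.54742181  0.1       ]
```

View pics/s8.png

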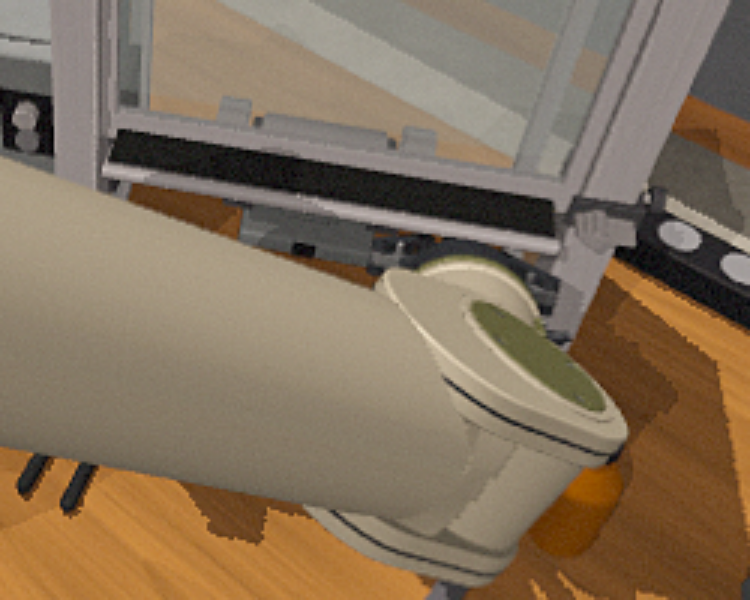

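View pics/s8b.png

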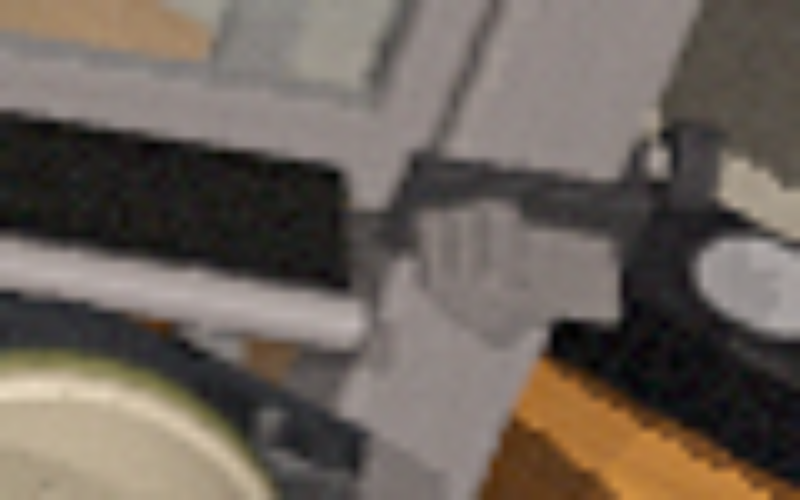

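View pics/t8b.png

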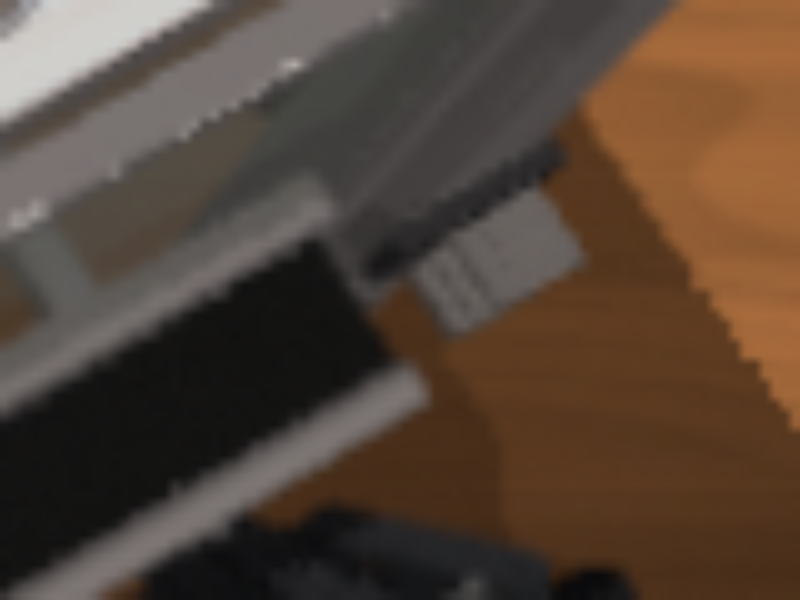

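```bash
python3 lz.py 103 170 560 241
python3 - <<'E'
from h import *
p=[571.18,-136.16,.5306]
obs=[("side",-55,165,(290+(103.5)/3-.5,150+170.5/3-.5)),("side",-55,-165,(440+36.5-.5,200+32.7-.5)),("top",-54,-165,(410+42.8-.5,120+38.8-.5))]
r=least_squares(lambda z:np.concatenate([P(n,W(p,[x,y,z[0]]))[0]-o for n,x,y,o in obs]),[250]);print(r.x,r.fun.round(2))
print("pointer z cand", [ (z,(P("side",W(p,[-36,-173,z]))[0]-[440,200]+.5)*10,(P("top",W(p,[-36,-173,z]))[0]-[410,120]+.5)*10) for z in (255,260,265)])
# joint fit: hood xy refined with right end of lip at this height and pointer tip edges
for x in(-24,-36,-48):
  for z in(258,264): print(x,z,(P("side",W(p,[x,-173,z]))[0]-[440,200]+.5)*10,(P("top",W(p,[x,-173,z]))[0]-[410,120]+.5)*10)
E
```

```text
[251.21722463] [0.3 0. ]
[256.77005661] [1.29 0.54]
[251.14132865] [ 0.29  0.03  0.87  0.13 -0.    0.54]
pointer z cand [(255, array([413.6698147 , 258.05589382]), array([418.56759172, 310.67413607])), (260, array([420.41417177, 241.97743296]), array([425.20761276, 304.19137486])), (265, array([427.21692765, 225.76287933]), array([431.9138171 , 297.64314473]))]
-24 258 [414.48901626 208.60212262] [394.85076487 265.5469988 ]
-24 264 [422.53389323 189.19446541] [402.68902828 257.47649246]
-36 258 [417.70946415 248.42505016] [422.54371599 306.79228174]
-36 264 [425.85166746 229.01676217] [430.56723534 298.95807472]
-48 258 [421.00414047 289.08521082] [450.29909488 348.20461067]
-48 264 [429.2460962  269.68033675] [458.50850069 340.60902486]
```

Run:
```python
from h import *
f=grab_frame("side");im=cv2.convertScaleAbs(cv2.resize(f["color"][210:240,472:502,::-1],None,fx=20,fy=20,interpolation=cv2.INTER_CUBIC),alpha=2.2,beta=-120)
p=[571.18,-136.16,.5306]
def ray(u,v,z): return least_squares(lambda a:P("top",[a[0],a[1],z])[0]-[u,v],[600,-300]).x
for nm,(u,v),col in(("front",(455,336),(0,0,255)),("back",(413,272),(0,255,0))):
    for z in(254,258,262,266,270):
        xy=ray(410+u/10-.5+.05,120+v/10-.5+.05,z);d=xy-p[:2];c,s=np.cos(p[2]),np.sin(p[2])
        a=(P("side",[*xy,z])[0]-[472,210]+.5)*20
        print(nm,z,'hood',c*d[0]+s*d[1],-s*d[0]+c*d[1],a.round())
        cv2.circle(im,tuple(int(t) for t in a),4,col,-1)
cv2.imwrite("pics/s9.png",im)
```

```text
front 254 hood -45.83090903542408 -177.65332605432013 [236. 397.]
front 258 hood -46.21346437939299 -175.77052430480168 [229. 371.]
front 262 hood -46.596019723361806 -173.88772255528326 [221. 344.]
front 266 hood -46.978575067330624 -172.00492080576484 [213. 318.]
front 270 hood -47.36113041129952 -170.12211905624656 [206. 291.]
back 254 hood -27.2777519196078 -177.85912346481064 [228. 272.]
back 258 hood -27.741923128760533 -175.97541640663752 [220. 247.]
back 262 hood -28.206094337913164 -174.09170934846452 [213. 221.]
back 266 hood -28.670265547065668 -172.2080022902915 [205. 195.]
back 270 hood -29.134436756218093 -170.32429523211835 [198. 169.]
```

View pics/s9.png

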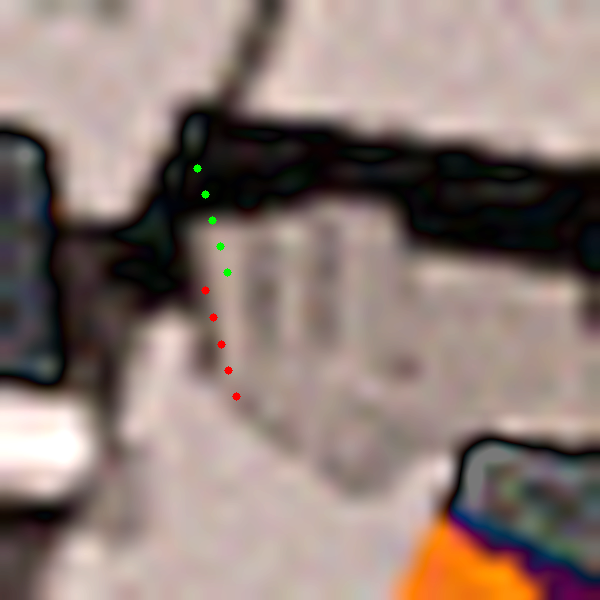

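Call:
drive_tool(steps=[[0.004,0,-0.0024,0,0,0,0],[0.004,0,-0.0024,0,0,0,0],[0,0,0,0,0,0,0]])

```text
time_s: 10.1
tcp_pos: [461.7, -302.3, 309.9]
ee_rot: [0.847, 0.193, 0.484, -0.101]
contact_force: [-0.4, -0.6, 0.8]
opening: 0.0
```

```bash
python3 st.py
python3 - <<'E'
from h import *
p=[571.18,-136.16,.5306]
f=grab_frame("side");cv2.imwrite("pics/s10.png",cv2.resize(f["color"][150:350,290:540,::-1],None,fx=3,fy=3))
im=cv2.resize(f["color"][200:250,440:520,::-1],None,fx=10,fy=10,interpolation=2)
for z,c in((255,(255,0,0)),(261,(0,255,0)),(267,(0,0,255))):
    for x,y in((-36,-165),(-55,-165),(-36,-173)):
        cv2.circle(im,tuple(int(t) for t in (P("side",W(p,[x,y,z]))[0]-[440,200]+.5)*10),3,c,-1)
cv2.imwrite("pics/s10b.png",im)
f=grab_frame("top");im=cv2.resize(f["color"][120:180,410:490,::-1],None,fx=10,fy=10)
for z,c in((255,(255,0,0)),(261,(0,255,0)),(267,(0,0,255))):
    for x,y in((-36,-165),(-55,-165),(-36,-173)):
        cv2.circle(im,tuple(int(t) for t in (P("top",W(p,[x,y,z]))[0]-[410,120]+.5)*10),3,c,-1)
cv2.imwrite("pics/t10b.png",im)
E
```

```text
t 10.1 q [ 1.339  0.295 -0.662  1.972 -1.155  0.827  0.405]
tcp [ 461.7 -302.3  309.9] hood: [-178.5  -87.9  309.9] tip hood [ -30.5 -102.8  221.6]
tool axes in hood
 [[ 0.51  -0.091  0.855]
 [-0.033 -0.996 -0.086]
 [ 0.86   0.015 -0.511]] F [-0.648632   -0.31508178  0.8       ]
```

View pics/s10.png

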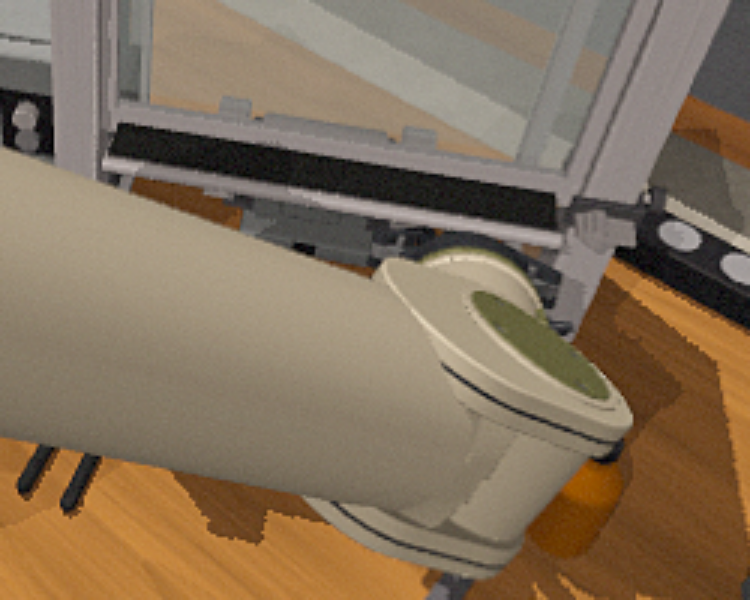

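View pics/s10b.png

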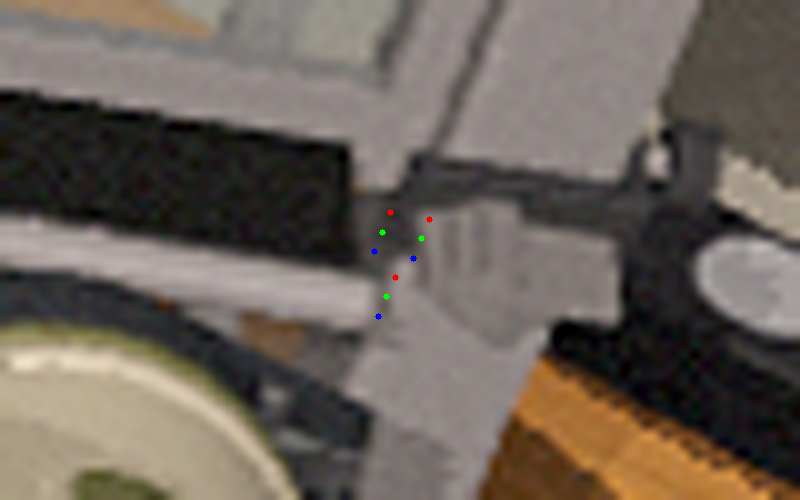

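View pics/t10b.png

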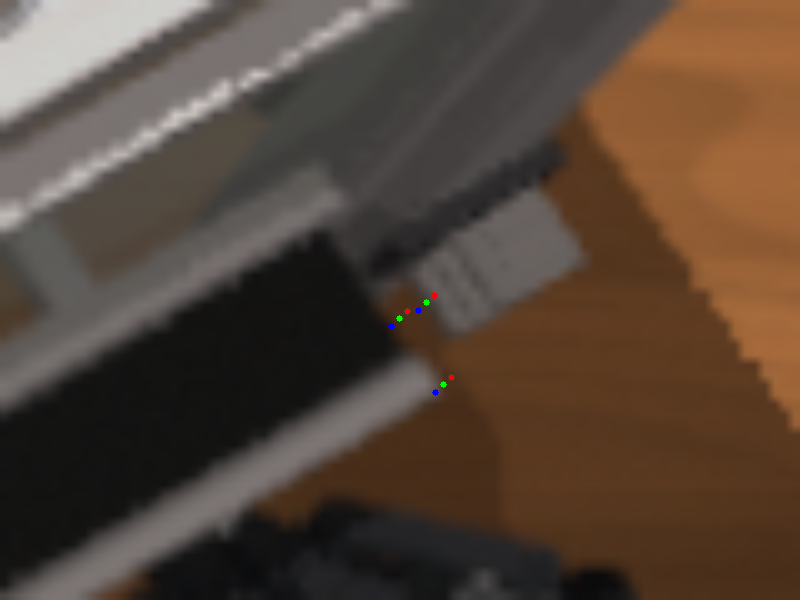

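Call:
drive_tool(steps=[[0.002,0,-0.001,0,0,0,0],[0,0,0,0,0,0,0],[0,0,0,0,0,0,0],[0,0,0,0,0,0,0]])

```text
time_s: 10.7
tcp_pos: [461.8, -302.1, 311.9]
ee_rot: [0.847, 0.193, 0.484, -0.101]
contact_force: [-0.2, -0.3, -1.8]
opening: -0.0
```

Call:
drive_tool(steps=[[-0.013,0,0.008,0,0,0,0],[-0.013,0,0.008,0,0,0,0],[-0.008,0,-0.014,0,0,0,0],[-0.008,0,-0.014,0,0,0,0]])

```text
time_s: 11.2
tcp_pos: [432.1, -315.9, 279.2]
ee_rot: [0.847, 0.193, 0.484, -0.103]
contact_force: [1.1, -0.9, 0.0]
opening: 0.1
```

```bash
python3 st.py
```

```text
t 11.2 q [ 1.389  0.329 -0.647  2.012 -1.162  0.847  0.498]
tcp [ 432.1 -315.9  279.2] hood: [-210.9  -84.7  279.2] tip hood [-62.8 -99.1 190.9]
tool axes in hood
 [[ 0.509 -0.089  0.856]
 [-0.034 -0.996 -0.083]
 [ 0.86   0.013 -0.51 ]] F [ 0.49330811 -1.33290926  0.        ]
```

```bash
cat > plan3.py <<'E'
from plan2 import *
q0=np.array([1.389,.329,-.647,2.012,-1.162,.847,.498])
for y in(0,-15):
 for pd in(40,50,58):
  for az in(.53,):
   print(y,pd,az)
   path(q0,[pose(h2w(-210,y-20),120,az,pd),pose(h2w(-200,y),60,az,pd),pose(h2w(-165,y),15,az,pd),pose(h2w(-80,y),15,az,pd),pose(h2w(14,y),15,az,pd)])
E
python3 plan3.py
```

```text
0 40 0.53
   0.0 [ 1.54  0.25 -0.52  2.16 -0.94  1.01  0.61] wrist [ 174. -392.  341.] elbow [ -28. -117.  692.]
   0.0 [ 1.53  0.35 -0.53  2.22 -0.98  0.88  0.74] wrist [ 173. -370.  281.] elbow [ -25. -161.  677.]
   0.0 [ 1.47  0.48 -0.57  2.23 -1.05  0.74  0.81] wrist [ 203. -353.  236.] elbow [ -11. -213.  654.]
   0.0 [ 1.35  0.51 -0.66  2.2  -1.15  0.59  0.76] wrist [ 276. -310.  236.] elbow [  20. -229.  645.]
   0.0 [ 1.2   0.58 -0.73  2.13 -1.23  0.43  0.71] wrist [ 357. -262.  236.] elbow [  64. -248.  628.]
0 50 0.53
   0.0 [ 1.45  0.16 -0.52  2.14 -0.79  0.95  0.4 ] wrist [ 211. -371.  383.] elbow [-22. -79. 700.]
   0.0 [ 1.43  0.24 -0.54  2.22 -0.84  0.81  0.5 ] wrist [ 209. -349.  323.] elbow [ -16. -118.  692.]
   0.0 [ 1.37  0.37 -0.57  2.22 -0.88  0.65  0.53] wrist [ 239. -331.  278.] elbow [   2. -170.  675.]
   0.0 [ 1.22  0.41 -0.63  2.18 -0.91  0.53  0.4 ] wrist [ 313. -288.  278.] elbow [  34. -184.  667.]
   0.0 [ 1.02  0.47 -0.63  2.09 -0.89  0.41  0.24] wrist [ 394. -240.  278.] elbow [  84. -195.  655.]
0 58 0.53
   0.0 [ 1.37  0.11 -0.52  2.12 -0.64  0.92
[... 1340 characters left out ...]
15 -0.88  0.54  0.39] wrist [ 320. -301.  278.] elbow [  38. -191.  663.]
   0.0 [ 1.01  0.49 -0.61  2.06 -0.86  0.43  0.22] wrist [ 401. -253.  278.] elbow [  88. -200.  651.]
-15 58 0.53
   0.0 [ 1.35  0.14 -0.51  2.08 -0.62  0.92  0.19] wrist [ 252. -364.  411.] elbow [-16. -74. 702.]
   0.0 [ 1.33  0.22 -0.53  2.17 -0.65  0.77  0.25] wrist [ 250. -342.  351.] elbow [  -7. -106.  695.]
   0.0 [ 1.27  0.33 -0.55  2.17 -0.65  0.62  0.24] wrist [ 280. -324.  306.] elbow [  15. -153.  681.]
   0.0 [ 1.09  0.37 -0.56  2.11 -0.62  0.53  0.05] wrist [ 353. -281.  306.] elbow [  51. -165.  673.]
   0.0 [ 0.86  0.44 -0.52  2.01 -0.55  0.46 -0.16] wrist [ 434. -233.  306.] elbow [ 104. -170.  662.]
```

```bash
python3 gt.py -215 -5 120 .56 50 45
```

```text
rows 4
[-0.021, -0.0165, -0.0229] [0.025, -0.084, -0.017]
[-0.0226, -0.0175, -0.0206] [0.025, -0.084, -0.017]
[-0.0239, -0.0183, -0.0182] [0.025, -0.084, -0.017]
[-0.025, -0.0192, -0.0157] [0.025, -0.084, -0.017]
```

Call:
drive_tool(steps=[[-0.021,-0.0165,-0.023,0.025,-0.084,-0.017,0],[-0.0226,-0.0175,-0.0206,0.025,-0.084,-0.017,0],[-0.024,-0.018,-0.018,0.025,-0.084,-0.017,0],[-0.025,-0.019,-0.016,0.025,-0.084,-0.017,0.8]])

```text
time_s: 11.7
tcp_pos: [286.3, -311.5, 253.6]
ee_rot: [0.905, 0.259, 0.324, -0.094]
contact_force: [-0.4, 0.4, -0.1]
opening: 16.6
```

```bash
python3 st.py; python3 gt.py -200 -5 60 .56 50 25;python3 - <<'E'
from h import *
f=grab_frame("side");cv2.imwrite("pics/s11.png",cv2.resize(f["color"][150:350,290:540,::-1],None,fx=3,fy=3))
f=grab_frame("top");cv2.imwrite("pics/t11.png",cv2.resize(f["color"][110:300,290:500,::-1],None,fx=3,fy=3))
E
```

```text
t 11.7 q [ 1.469  0.131 -0.511  2.16  -0.774  0.99   0.431]
tcp [ 286.3 -311.5  253.6] hood: [-334.5   -7.   253.6] tip hood [-224.5   -3.8  120. ]
tool axes in hood
 [[ 0.772  0.028  0.635]
 [ 0.021 -1.     0.019]
 [ 0.636 -0.001 -0.772]] F [-0.14258106  0.54742181 -0.1       ]
rows 3
[-0.0069, 0.0007, 0.0206] [-0.0, 0.003, -0.0]
[-0.007, 0.0006, 0.0206] [-0.0, 0.003, -0.0]
[-0.0071, 0.0006, 0.0206] [-0.0, 0.003, -0.0]
```

View pics/s11.png

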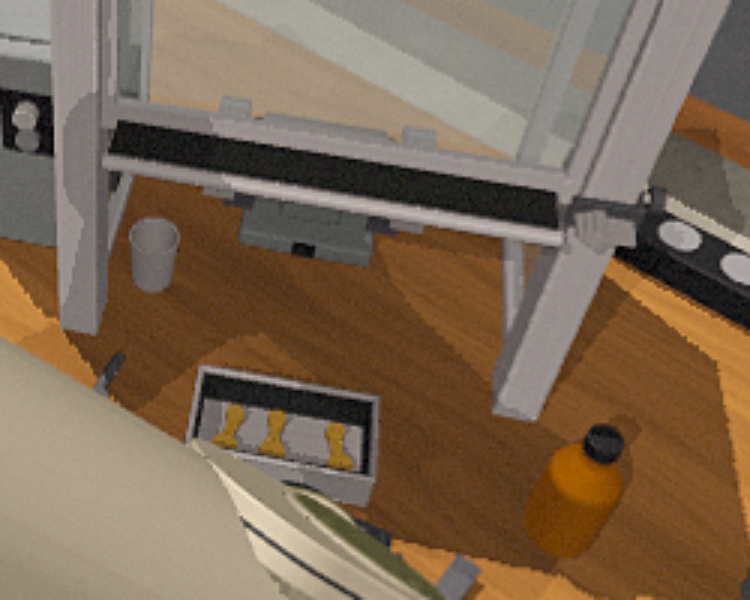

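View pics/t11.png

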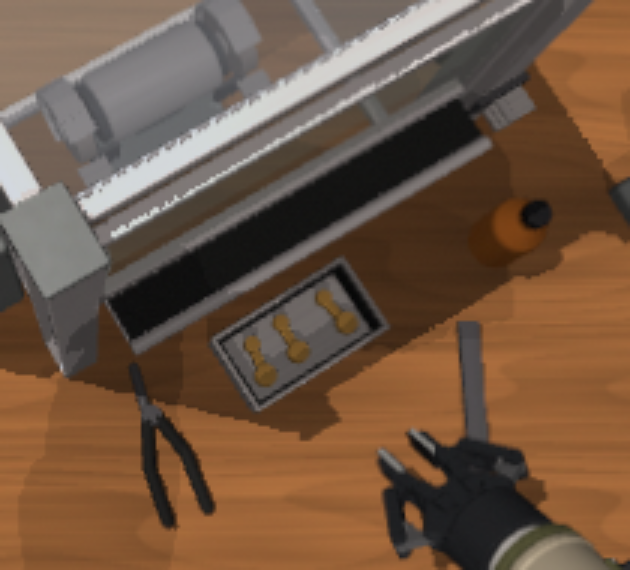

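Call:
drive_tool(steps=[[-0.007,0.001,0.021,0,0.003,0,0.8],[-0.007,0.001,0.021,0,0.003,0,0.8],[-0.007,0.001,0.021,0,0.003,0,0.8]])

```text
time_s: 12.18
tcp_pos: [305.8, -304.1, 192.5]
ee_rot: [0.904, 0.256, 0.329, -0.091]
contact_force: [0.5, 0.2, -0.4]
opening: 68.5
```

```bash
python3 st.py; python3 gt.py -168 0 10 .56 50 22
```

```text
t 12.175 q [ 1.432  0.268 -0.533  2.189 -0.809  0.82   0.497]
tcp [ 305.8 -304.1  192.5] hood: [-313.9  -10.6  192.5] tip hood [-202.8   -8.9   59.8]
tool axes in hood
 [[ 0.767  0.019  0.642]
 [ 0.017 -1.     0.01 ]
 [ 0.642  0.004 -0.767]] F [ 0.53246198 -0.08052475 -0.4       ]
rows 3
[-0.0018, -0.0023, 0.0202] [0.003, 0.0, -0.002]
[-0.0018, -0.0022, 0.0202] [0.003, 0.0, -0.002]
[-0.0018, -0.0022, 0.0202] [0.003, 0.0, -0.002]
```

Call:
drive_tool(steps=[[-0.002,-0.002,0.02,0.003,0,-0.002,0.8],[-0.002,-0.002,0.02,0.003,0,-0.002,0.8],[-0.002,-0.002,0.012,0.003,0,-0.002,0.8]])

```text
time_s: 12.55
tcp_pos: [327.1, -285.0, 148.0]
ee_rot: [0.903, 0.258, 0.329, -0.094]
contact_force: [0.3, -1.5, 0.2]
opening: 68.4
```

```bash
python3 st.py;python3 - <<'E'
from h import *
f=grab_frame("side");cv2.imwrite("pics/s12.png",cv2.resize(f["color"][150:350,290:540,::-1],None,fx=3,fy=3))
f=grab_frame("top");cv2.imwrite("pics/t12.png",cv2.resize(f["color"][110:300,290:500,::-1],None,fx=3,fy=3))
E
```

```text
t 12.55 q [ 1.388  0.374 -0.562  2.207 -0.844  0.686  0.542]
tcp [ 327.1 -285.   148. ] hood: [-285.8   -4.9  148. ] tip hood [-174.6   -2.1   15.5]
tool axes in hood
 [[ 0.765  0.026  0.643]
 [ 0.021 -1.     0.016]
 [ 0.643  0.001 -0.766]] F [-0.50032532 -1.44557067  0.2       ]
```

View pics/t12.png

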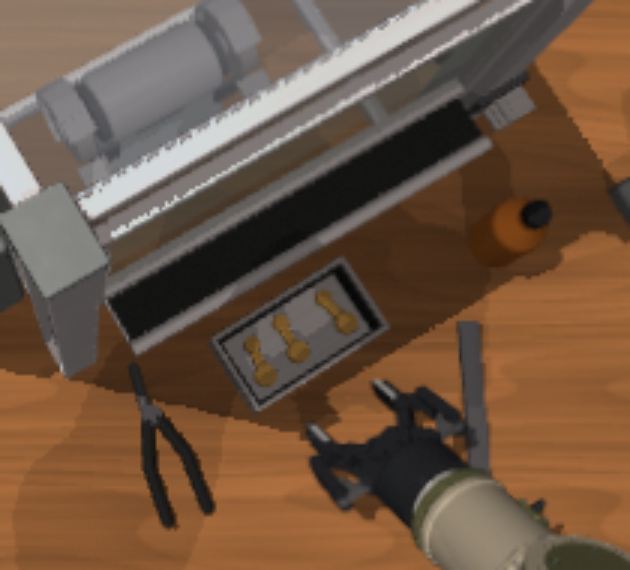

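View pics/s12.png

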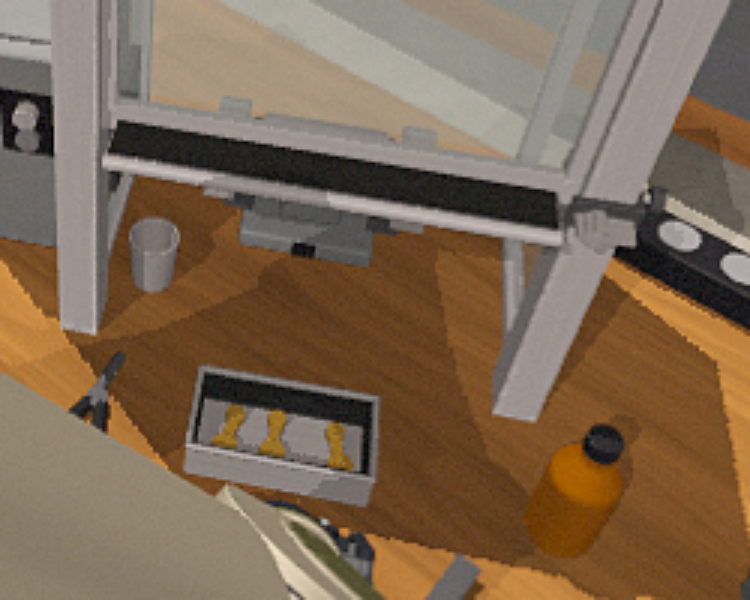

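Call:
drive_tool(steps=[[0.004,0,0.009,0,0,0,0.8],[0.006,0,0.007,0,0,0,0.8],[0.008,0,0.0065,0,0,0,0.8],[0.006,0,0.005,0,0,0,0.8]])

```text
time_s: 13.15
tcp_pos: [359.3, -266.0, 143.2]
ee_rot: [0.904, 0.258, 0.329, -0.093]
contact_force: [-5.4, -1.6, 3.3]
opening: 68.4
```

```bash
python3 st.py
```

```text
t 13.15 q [ 1.326  0.4   -0.592  2.197 -0.869  0.618  0.5  ]
tcp [ 359.3 -266.   143.2] hood: [-248.5   -4.7  143.2] tip hood [-137.2   -2.3   10.7]
tool axes in hood
 [[ 0.766  0.024  0.643]
 [ 0.02  -1.     0.014]
 [ 0.643  0.002 -0.766]] F [-5.46720091  1.35266929  3.3       ]
```

Call:
drive_tool(steps=[[0.008,0,0.0064,0,0,0,0.8],[0.008,0,0.0064,0,0,0,0.8],[0.008,0,0.0064,0,0,0,0.8]])

```text
time_s: 13.52
tcp_pos: [386.2, -249.6, 143.7]
ee_rot: [0.904, 0.257, 0.329, -0.092]
contact_force: [-1.4, -1.7, -1.9]
opening: 68.3
```

```bash
python3 st.py;python3 - <<'E'
from h import *
f=grab_frame("side");cv2.imwrite("pics/s13.png",cv2.resize(f["color"][150:350,290:540,::-1],None,fx=3,fy=3))
f=grab_frame("top");cv2.imwrite("pics/t13.png",cv2.resize(f["color"][110:300,290:500,::-1],None,fx=3,fy=3))
E
```

```text
t 13.525 q [ 1.269  0.412 -0.611  2.184 -0.879  0.57   0.451]
tcp [ 386.2 -249.6  143.7] hood: [-217.    -4.2  143.7] tip hood [-106.    -2.1   11. ]
tool axes in hood
 [[ 0.767  0.022  0.641]
 [ 0.019 -1.     0.012]
 [ 0.642  0.003 -0.767]] F [-2.06779162 -0.7577848  -1.9       ]
```

View pics/t13.png

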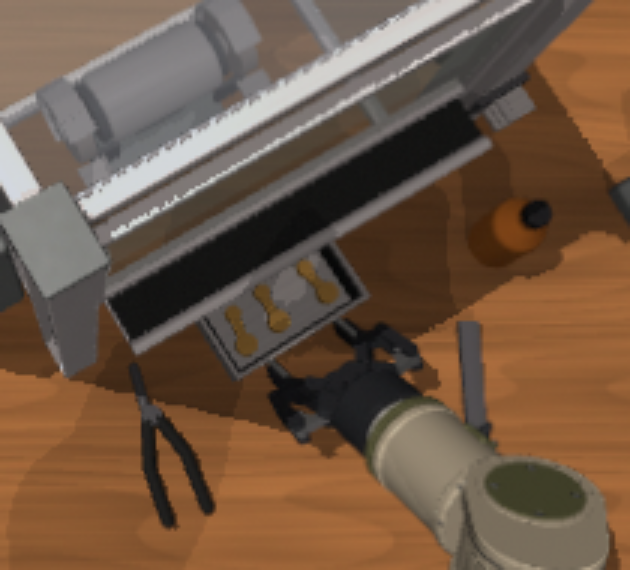

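View pics/s13.png

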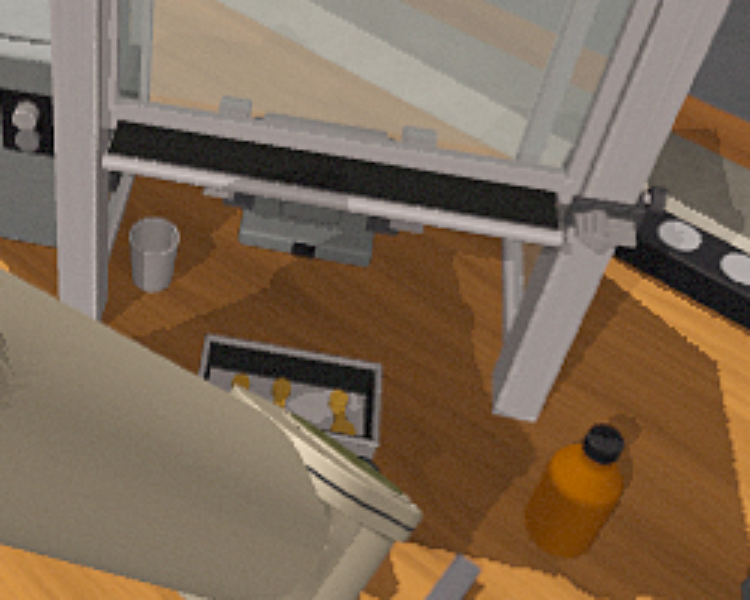

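```bash
cat > tw.py <<'E'
from h import *
import sys
v=list(map(float,sys.argv[3:]));n=sys.argv[1];z=float(sys.argv[2]);p=[571.18,-136.16,.5306]
ox,oy=((290,110) if n=="top" else (290,150))
for i in range(0,len(v),2):
    u=(ox+(v[i]+.5)/3-.5,oy+(v[i+1]+.5)/3-.5);a=least_squares(lambda a:P(n,[a[0],a[1],z])[0]-u,[500,-200]).x
    d=a-p[:2];c,s=np.cos(p[2]),np.sin(p[2]);print((c*d[0]+s*d[1]).round(1),(-s*d[0]+c*d[1]).round(1))
E
python3 tw.py top 40 240 379 369 296; python3 tw.py side 40 379 446 381 365 207 337
```

```text
-105.1 71.8
-100.4 -77.2
-103.0 -77.0
-21.6 -73.8
-27.6 76.9
```

Call:
drive_tool(steps=[[0.008,0,0.0064,0,0,0,0.8],[0.008,0,0.0064,0,0,0,0.8],[0.008,0,0.0064,0,0,0,0.8],[0.008,0,0.0064,0,0,0,0.8],[0.008,0,0.0064,0,0,0,0.8]])

```text
time_s: 14.25
tcp_pos: [431.7, -221.3, 144.7]
ee_rot: [0.904, 0.257, 0.329, -0.092]
contact_force: [-2.1, -1.3, -2.0]
opening: 68.5
```

```bash
python3 st.py
```

```text
t 14.25 q [ 1.164  0.44  -0.631  2.148 -0.884  0.497  0.363]
tcp [ 431.7 -221.3  144.7] hood: [-163.4   -2.9  144.7] tip hood [-52.4  -0.7  12. ]
tool axes in hood
 [[ 0.767  0.022  0.641]
 [ 0.019 -1.     0.012]
 [ 0.641  0.003 -0.767]] F [-2.46912376 -0.05854771 -2.        ]
```

Remaining about 64 mm; five more rows, correcting yaw slightly and keeping height.

Call:
drive_tool(steps=[[0.0078,0,0.0066,0,0,0,0.8],[0.0078,0,0.0066,0,0,0,0.8],[0.0078,0,0.0066,0,0,0,0.8],[0.0078,0,0.0066,0,0,0,0.8]])

```text
time_s: 14.75
tcp_pos: [468.9, -198.1, 144.3]
ee_rot: [0.904, 0.257, 0.329, -0.092]
contact_force: [-2.3, -2.7, -1.2]
opening: 68.2
```

```bash
python3 st.py;python3 - <<'E'
from h import *
f=grab_frame("side");cv2.imwrite("pics/s14.png",cv2.resize(f["color"][150:350,290:540,::-1],None,fx=3,fy=3))
f=grab_frame("top");cv2.imwrite("pics/t14.png",cv2.resize(f["color"][110:300,290:500,::-1],None,fx=3,fy=3))
E
```

```text
t 14.75 q [ 1.07   0.469 -0.632  2.109 -0.875  0.443  0.287]
tcp [ 468.9 -198.1  144.3] hood: [-119.6   -1.7  144.3] tip hood [-8.6  0.5 11.6]
tool axes in hood
 [[ 0.767  0.023  0.641]
 [ 0.019 -1.     0.013]
 [ 0.641  0.002 -0.767]] F [-3.35009579 -1.16484256 -1.2       ]
```

View pics/t14.png

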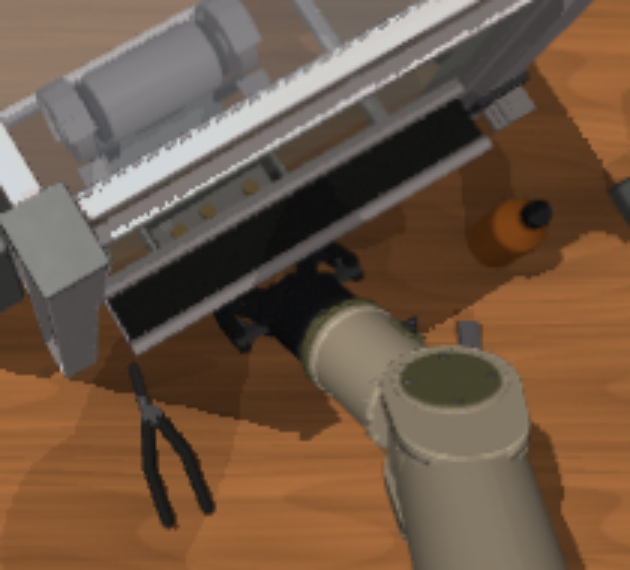

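View pics/s14.png

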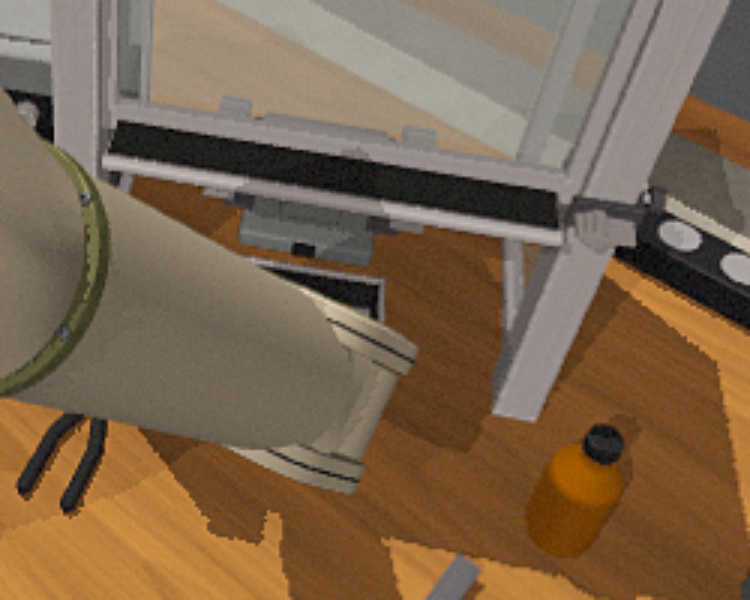

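Call:
drive_tool(steps=[[0.007,0,0.006,0,0,0,0.8],[0.007,0,0.006,0,0,0,0.8],[0,0,0,0,0,0,0.8]])

```text
time_s: 15.22
tcp_pos: [485.8, -188.0, 144.8]
ee_rot: [0.904, 0.257, 0.329, -0.092]
contact_force: [-0.6, 0.2, -0.1]
opening: 68.3
```

```bash
python3 st.py;python3 tw.py side 40 384 281
```

```text
t 15.225 q [ 1.027  0.482 -0.628  2.088 -0.869  0.423  0.253]
tcp [ 485.8 -188.   144.8] hood: [-99.9  -1.5 144.8] tip hood [11.2  0.7 12.2]
tool axes in hood
 [[ 0.766  0.023  0.642]
 [ 0.02  -1.     0.013]
 [ 0.642  0.003 -0.766]] F [-0.41629197  0.47613128 -0.1       ]
74.5 -70.8
```

Call:
drive_tool(steps=[[0.0024,0,0.002,0,0,0,0.8],[0,0,0,0,0,0,0.8],[-0.015,0,-0.0125,0,0,0,0.8],[-0.03,0,-0.025,0,0,0,0.8],[-0.03,0,-0.025,0,0,0,0.8]])

```text
time_s: 15.85
tcp_pos: [405.8, -236.9, 145.4]
ee_rot: [0.903, 0.26, 0.33, -0.093]
contact_force: [0.8, -0.8, -0.3]
opening: 68.4
```

Call:
drive_tool(steps=[[-0.03,0,-0.025,0,0,0,0.8],[-0.03,0,-0.025,0,0,0,0.8],[-0.025,0,-0.03,0,0,0,0.8],[-0.02,0,-0.04,0,0,0,0.8],[-0.02,0,-0.04,0,0,0,0.8]])

```text
time_s: 16.48
tcp_pos: [232.1, -344.5, 188.3]
ee_rot: [0.902, 0.26, 0.331, -0.094]
contact_force: [0.3, -1.1, -0.6]
opening: 68.3
```

```bash
python3 st.py;python3 - <<'E'
from h import *
f=grab_frame("side");cv2.imwrite("pics/s15.png",cv2.resize(f["color"][150:350,290:540,::-1],None,fx=3,fy=3))
f=grab_frame("top");cv2.imwrite("pics/t15.png",cv2.resize(f["color"][110:300,290:500,::-1],None,fx=3,fy=3))
E
```

```text
t 16.475 q [ 1.567  0.282 -0.464  2.177 -0.738  0.94   0.621]
tcp [ 232.1 -344.5  188.3] hood: [-397.9   -8.1  188.3] tip hood [-286.1   -5.2   56.4]
tool axes in hood
 [[ 0.762  0.03   0.647]
 [ 0.025 -1.     0.017]
 [ 0.647  0.003 -0.763]] F [-0.29790495 -1.10056924 -0.6       ]
```

View pics/s15.png

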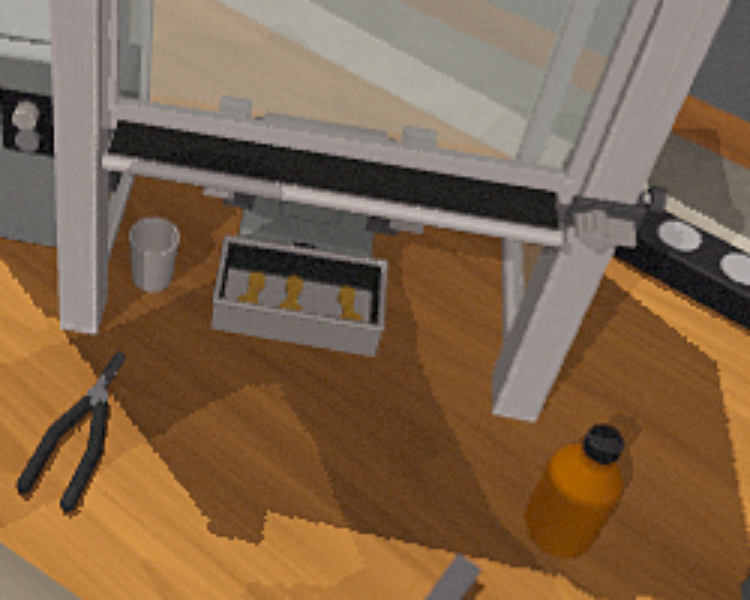

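View pics/t15.png

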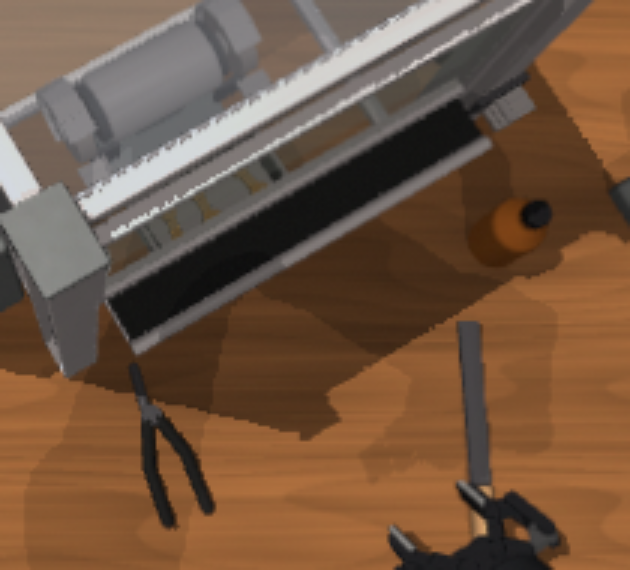

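```bash
python3 tw.py side 40 214 305 382 329 224 239 386 260; echo; python3 tw.py side 0 213 330 376 355; python3 lz.py 103 160 561 236
python3 - <<'E'
from h import *
p=[571.18,-136.16,.5306]
im=cv2.imread("pics/s15.png")
im=cv2.resize(im[60:120*3-60,450:690],None,fx=3,fy=3)
for z,c in((255,(255,0,0)),(261,(0,255,0)),(267,(0,0,255))):
    for x,y in((-36,-165),(-55,-165),(-36,-173)):
        q=(P("side",W(p,[x,y,z]))[0]-[290,150]+.5)*3-[450,60]
        cv2.circle(im,tuple(int(t*3) for t in q),3,c,-1)
cv2.imwrite("pics/s16.png",im)
E
```

```text
9.4 76.7
18.0 -72.3
91.2 80.6
101.0 -71.1

12.7 75.3
19.8 -73.5
[261.63622498] [0.32 0.  ]
[261.54354862] [1.6  0.66]
```

View pics/s16.png

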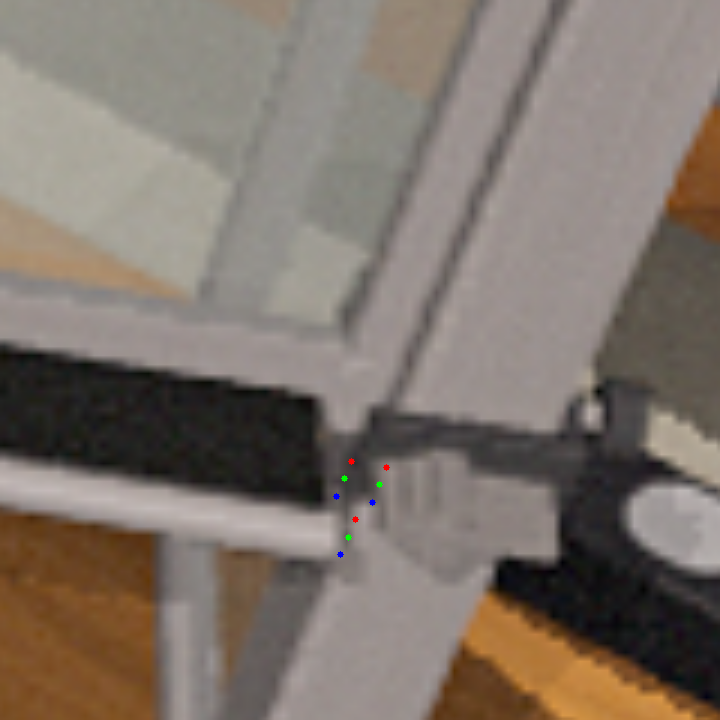

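```bash
python3 gt.py -110 15 14 .525 50 50
```

```text
rows 4
[0.0275, -0.0053, 0.0371] [-0.004, -0.001, 0.007]
[0.0275, -0.0056, 0.0371] [-0.004, -0.001, 0.007]
[0.0275, -0.0059, 0.037] [-0.004, -0.001, 0.007]
[0.0275, -0.0062, 0.037] [-0.004, -0.001, 0.007]
```

Call:
drive_tool(steps=[[0.0275,-0.0055,0.037,-0.004,-0.001,0.007,0.8],[0.0275,-0.0055,0.037,-0.004,-0.001,0.007,0.8],[0.0275,-0.006,0.035,-0.004,-0.001,0.007,0.8],[0.0275,-0.006,0.03,-0.004,-0.001,0.007,0.8]])

```text
time_s: 17.08
tcp_pos: [371.0, -237.1, 153.3]
ee_rot: [0.909, 0.24, 0.33, -0.085]
contact_force: [-0.1, -0.9, -0.4]
opening: 68.4
```

```bash
python3 st.py;python3 gt.py -10 15 13 .525 50 25
```

```text
t 17.075 q [ 1.31   0.353 -0.649  2.237 -0.927  0.56   0.452]
tcp [ 371.  -237.1  153.3] hood: [-223.7   14.2  153.3] tip hood [-112.8   11.9   20.6]
tool axes in hood
 [[ 0.767 -0.016  0.641]
 [-0.01  -1.    -0.013]
 [ 0.641  0.004 -0.767]] F [-0.5416962  -0.72564814 -0.4       ]
rows 5
[0.0147, -0.0006, 0.0143] [0.002, 0.0, -0.001]
[0.0147, -0.0006, 0.0143] [0.002, 0.0, -0.001]
[0.0147, -0.0005, 0.0143] [0.002, 0.0, -0.001]
[0.0147, -0.0005, 0.0144] [0.002, 0.0, -0.001]
[0.0147, -0.0004, 0.0144] [0.002, 0.0, -0.001]
```

Call:
drive_tool(steps=[[0.0147,-0.0005,0.0144,0.002,0,-0.001,0.8],[0.0147,-0.0005,0.0144,0.002,0,-0.001,0.8],[0.0147,-0.0005,0.0144,0.002,0,-0.001,0.8],[0.0147,-0.0005,0.0144,0.002,0,-0.001,0.8],[0.0147,-0.0005,0.0144,0.002,0,-0.001,0.8]])

```text
time_s: 17.7
tcp_pos: [464.0, -175.9, 144.8]
ee_rot: [0.907, 0.246, 0.33, -0.092]
contact_force: [0.3, 0.5, 0.2]
opening: 68.6
```

```bash
python3 st.py;python3 gt.py 13 15 12 .525 50 8
```

```text
t 17.7 q [ 1.08   0.451 -0.679  2.151 -0.919  0.397  0.284]
tcp [ 464.  -175.9  144.8] hood: [-112.6   20.   144.8] tip hood [-1.2 20.6 12.4]
tool axes in hood
 [[ 0.765  0.002  0.644]
 [-0.001 -1.     0.004]
 [ 0.644 -0.003 -0.765]] F [0.51177655 0.27943652 0.2       ]
rows 2
[0.0054, 0.0022, 0.0047] [-0.004, -0.001, 0.002]
[0.0054, 0.0022, 0.0047] [-0.004, -0.001, 0.002]
```

Call:
drive_tool(steps=[[0.0045,0,0.0038,0,0,0,0.8],[0.0045,0,0.0038,0,0,0,0.8],[0.002,0,0.0017,0,0,0,0.8],[0,0,0,0,0,0,0.8]])

```text
time_s: 18.2
tcp_pos: [476.6, -167.0, 144.4]
ee_rot: [0.906, 0.247, 0.33, -0.093]
contact_force: [0.6, 0.9, -0.6]
opening: 68.3
```

```bash
python3 st.py
```

```text
t 18.2 q [ 1.043  0.462 -0.675  2.135 -0.913  0.381  0.256]
tcp [ 476.6 -167.   144.4] hood: [-97.1  21.3 144.4] tip hood [14.3 22.4 12. ]
tool axes in hood
 [[ 0.765  0.004  0.644]
 [-0.    -1.     0.006]
 [ 0.644 -0.005 -0.765]] F [ 0.972948    0.47262268 -0.6       ]
```

Now retreat straight back and look.

Call:
drive_tool(steps=[[-0.015,0,-0.0125,0,0,0,0.8],[-0.03,0,-0.025,0,0,0,0.8],[-0.03,0,-0.025,0,0,0,0.8],[-0.03,0,-0.025,0,0,0,0.8],[-0.03,0,-0.025,0,0,0,0.8]])

```text
time_s: 18.82
tcp_pos: [322.0, -258.9, 144.4]
ee_rot: [0.906, 0.248, 0.331, -0.092]
contact_force: [0.1, -0.9, 0.2]
opening: 68.1
```

Call:
drive_tool(steps=[[-0.025,0,-0.03,0,0,0,0.8],[-0.02,0,-0.04,0,0,0,0.8],[-0.005,0,-0.04,0,0,0,0.8],[0,0,0,0,0,0,0.8]])

```text
time_s: 19.32
tcp_pos: [221.3, -318.5, 197.9]
ee_rot: [0.907, 0.244, 0.331, -0.089]
contact_force: [0.5, 0.5, -0.5]
opening: 68.2
```

```bash
python3 st.py;python3 - <<'E'
from h import *
f=grab_frame("side");cv2.imwrite("pics/s17.png",cv2.resize(f["color"][150:350,290:540,::-1],None,fx=3,fy=3))
f=grab_frame("top");cv2.imwrite("pics/t17.png",f["color"][:,:,::-1])
E
```

```text
t 19.325 q [ 1.612  0.203 -0.504  2.246 -0.775  0.939  0.61 ]
tcp [ 221.3 -318.5  197.9] hood: [-394.    19.8  197.9] tip hood [-282.6   19.3   65.5]
tool axes in hood
 [[ 0.765 -0.005  0.644]
 [-0.005 -1.    -0.003]
 [ 0.644 -0.001 -0.765]] F [ 0.68427726  0.17822633 -0.5       ]
```

View pics/s17.png

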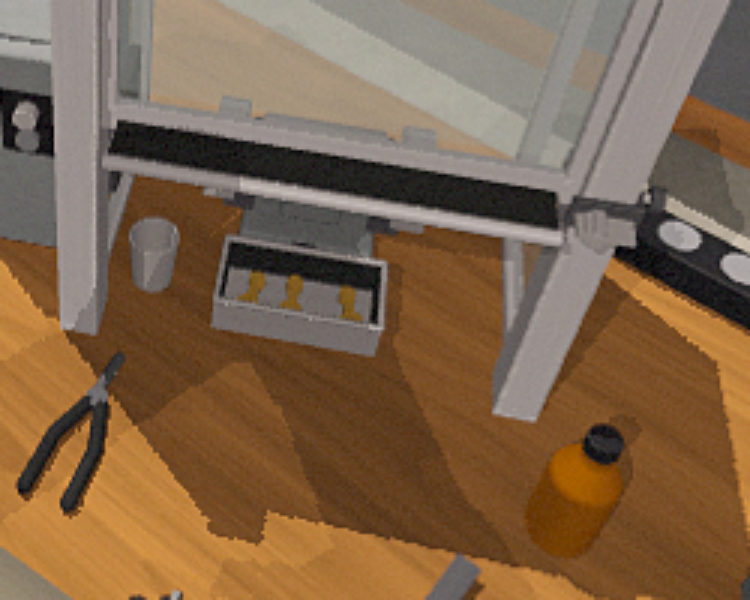

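View pics/t17.png

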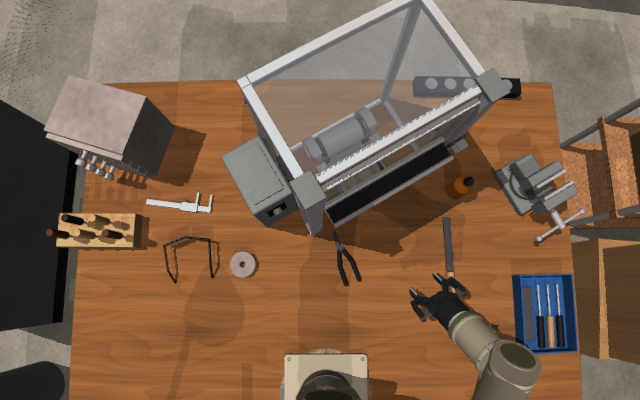

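Run:
```python
import cv2
im=cv2.imread("pics/s17.png");cv2.imwrite("pics/s18.png",cv2.resize(im[225:365,200:400],None,fx=4,fy=4,interpolation=2))
```

```text
(no output)
```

View pics/s18.png

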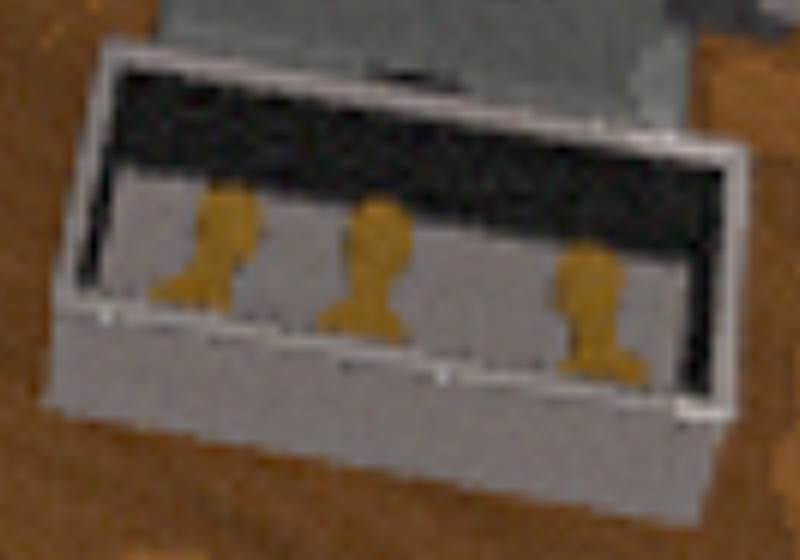

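Run:
```python
from h import *
p=[571.18,-136.16,.5306]
S=lambda u,v:(356.667+u/12-.46,225+v/12-.46)
pts=[(-40,75,40,S(57,305)),(-40,-75,40,S(737,417)),(40,75,40,S(103,38)),(40,-75,40,S(751,145)),(-40,75,0,S(43,404)),(-40,-75,0,S(705,526))]
r=least_squares(lambda q:np.concatenate([P("side",W(q,[x,y,z]))[0]-o for x,y,z,o in pts]),[600,-120,.55]);q=r.x
c,s=np.cos(p[2]),np.sin(p[2]);print(q,r.fun.round(2))
for x,y in((0,0),(-40,75),(-40,-75),(40,75),(40,-75)):
    d=W(q,[x,y,0])[0][:2]-p[:2];print(x,y,c*d[0]+s*d[1],-s*d[0]+c*d[1])
```

```text
[ 6.19277942e+02 -1.04486946e+02  5.49120997e-01] [ 0.27 -0.52 -0.43 -0.2   0.46  0.51 -0.43  0.26  0.41  0.37 -0.26 -0.18]
0 0 57.51282640369696 2.9781149111474043
-40 75 16.130691419472956 77.22445424277677
-40 -75 18.908682088364834 -72.74981944389104
40 75 96.11697071902908 78.70604926618584
40 -75 98.89496138792099 -71.26822442048196
```

```bash
python3 -c "
from rig import *
print(state()['qvel'].round(3)); print(hand_in())"
```

```text
[-0.02   0.024 -0.019  0.01  -0.002 -0.004  0.001]
the job is handed in; nothing more can be done
None
```

I raised the window to the pointer, pushed the tray fully inside the hood behind it, and handed the job in at about 19.4 s of the 56 s limit. No verdict comes back at hand-in, so the result rests on my own last checks.

- **Window:** I pushed it up from beneath the lip with the closed fingers. The lip's mid-thickness last measured about 261.5 mm. My estimates of the pointer height ran from 260.5 mm (side view) to about 264.5 mm (top view). The two cameras disagreed by about 4 mm, which is inside the 8 mm tolerance.
- **Tray:** I pushed it with the open fingers against the outside of its near wall. Fitting the six corners visible in the last side picture puts the near corners 16 and 19 mm behind the window plane, and the middle 3 mm off the opening's middle line.
- **Disagreeing measurement:** an earlier, rougher reading put the left near corner at 9 to 13 mm. I made a second gentle push there. I felt no clear contact, so the tray probably did not need it.
- **Everything else:** in the last pictures the three castings lie in the tray, the other objects look unmoved and the arm is clear of everything. The wrist force was at noise level.

One force spike of about 22 N appeared early on, while the arm swung its elbow round. The pictures taken right after it showed nothing moved and the force had dropped to about 4 N, so I took it as a motion effect.

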